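# Lay out carrier blocks on a furnace tray with a spacer and load the test bars

### The arm

A 6-joint arm with a two-finger parallel gripper is mounted at the origin on a cart in front of the work surface, level with it; the furniture and walls round the work are solid. World frame = base frame: x ahead of the robot, y to its left, z up, the work surface at z = 0. Lengths are in m, angles in degrees, forces in N, time in s.
With the tool pointing down it reaches from about 0.35 to 0.875 m from the base axis. Payload 4.2 kg.
Tool frame: the origin (TCP) lies on the front face of the gripper's body, between the roots of the fingers; the fingertips stand 70 mm ahead of it and the grasp point (between the pads) lies 51 mm ahead of it; x points along the fingers, y is the direction in which the jaws open and shut, and the axes are right-handed (so a half turn about x gives the same grasp; the last joint's range is limited). The gripper opens to 87 mm and grips with 3 to 60 N. Pads are 19 mm wide; open, the fingers measure 117 mm over their backs; the gripper's body (75 mm by 190 mm) begins 51 mm behind the grasp point.
Start: joints at [-51.36, 22.042, 0.453, 0, -68.411, -14.817], TCP at [0.252, -0.572, 0.292] pointing down, gripper open.
Joint ranges: [-179.83, 179.83], [-69.29, 118.12], [-61.27, 80.66], [-181.25, 117.63], [-171.15, -9.14], [-177.46, 177.46]. Speed limits (degrees/s): [159.86, 159.86, 180, 180, 180, 180].

### API

Orientations are given as a 3x3 rotation matrix whose columns are the frame's x, y, z axes.
In Python, from station import r, viewer, spotter gives the robot as it stands.
- The arm moves only by the tool move_arm, never from a script. Its argument "series" is a list that holds one entry, the list of rows, each a list of 7 numbers: the turn, a rotation vector about the world's x, y, z scaled (see below), then the shift along the world's x, y, z scaled (see below), then the opening, from 0 (shut) to 1 (fully open). A call has 1 to 20 rows; each row shifts and turns the pose as measured when the row begins; what a row does not reach is not made up. The controller multiplies each number of a shift by 60 mm and each number of a turn by 8 degrees. A row lasts 1/8 s, in which the tool goes at most 62.5 mm and 10.7 degrees, less where a joint would pass 70% of its speed; a pose out of reach is approached as far as the arm can. A call with a number of a shift or a turn outside -1 to 1 is refused whole. A call with a gripper value outside its range is refused whole. The fingers move at their own pace and stop on an object; the grip force is fixed at half the most. Time passes only in rows, so rows that do not move let the fingers close. It gives the time, the measured TCP pose, the force and the opening at its end, in the units of the state.
- r.sense(): the state, without advancing time (a new reading comes with each control period).
- viewer.capture(name): name is "scene" or "top"; returns (picture, depth): 400x640x3 uint8, red, green, blue; 400x640 float32, m along the optical axis (not along the pixel's ray), 0 where there is no reading.
- viewer.camera_params(name): a dict with "mtx" (3x3 intrinsics, pixels), "dist_coeffs" ([k1, k2, p1, p2, k3] as OpenCV has them; the pictures are not rectified), "pose" (4x4, takes a point from camera to world coordinates). Camera axes: x right, y down, z forward; pixel columns grow to the right and rows downward; lengths in m; the calibration is good to about 2 mm. A picture is of the moment at which its call begins. camera_params takes no time and is no camera call.
- r.finish_job(): hands the job in, once; it reports no verdict.
Trained networks look in the newest picture that a camera, given by its name, has taken for a name from the list of things; names that differ only in an ending like _2 or _b are one class to them, and where a whole thing is asked for, a point or a joint stands for the part that bears it (a point fixed in the world has none). Each returns a list of dicts, best first, with "conf" (0 to 1); they miss things now and then, are a little off and sometimes report something else, mostly with a low value. They report only what shows in the picture. A call takes as long as a camera call.
- spotter.find_in(camera, name): "centre" ([column, row] in pixels, amid what is visible of it).
- spotter.trace(camera, name): "mask" (400x640 bool, what is visible of it) and "centre" ([column, row] in pixels, amid what is visible of it).
The state is a dict: "time_s": time; "joints": joint angles; "joint_velocities": joint speeds; "effort": joint torques, N m; "tcp_pos": TCP position; "ee_rot": TCP orientation; "wrist_force": force on the tool from outside, world axes, zero at the start; "moment": the same for the moment, N m; "gripper_width": opening from 0.0 (shut) to 1.0 (fully open).
Only numpy, scipy, OpenCV 4.12 (cv2) and the standard library are available. Lean on these libraries where they do the work, as an engineer would, in place of code of your own. Each camera call takes 0.05 s, during which the arm holds its last target.

### The job

Make the tray ready for the stress-relief furnace: lay the two carrier blocks in a straight row from the tray's end stop, pockets up and lengthwise along the tray, using the spacer so that the gap between stop and first block, and then the one between first and second block, is just the spacer's thickness: each time the spacer stands in the gap with stop or block close against both its faces. Then stand the spacer back upright on its mat and drop every test bar on the worktop into a pocket of its own in the blocks, lying flat down in it. Leave the jar, torch and tape where they are.

Things in the scene. Friction and masses are not known exactly. Their poses are not given: they have to be found in the camera images.
- tray: fixed dark steel furnace tray (setter plate), 120 (x) x 260 (y) mm, its upper surface 12 mm above its origin, which is the middle of its underside on the worktop; z up. The row of blocks runs along its +y from the end stop, centred across it (x = 0)
- stop_face (a point): the middle of the face, looking along the tray's +y, of the end stop: a steel bar 58 (x) x 20 (y) x 26 mm high fixed on the tray, at tray y = -128 to -108 mm, its top 38 mm above the worktop. The point is 25 mm above the worktop; axes as the tray's
- block_a_center (a point): steel carrier block, 58 (own x) x 84 (own y) x 26 mm high, 0.65 to 0.95 kg (a push of a few newtons slides it), with two equal pockets side by side in its top, long along y. Point: its centre, 13 mm above its underside; z up. The two blocks are alike; either may be first and either way round. Starts on the worktop left of the tray
- block_b_center (a point): steel carrier block, 58 (own x) x 84 (own y) x 26 mm high, 0.65 to 0.95 kg (a push of a few newtons slides it), with two equal pockets side by side in its top, long along y. Point: its centre, 13 mm above its underside; z up. The two blocks are alike; either may be first and either way round. Starts on the worktop left of the tray
- spacer_center (a point): loose upright steel spacer, 0.18 kg, 48 mm high: plate 12 mm thick (own y), 98 mm long (own x) up to 24 mm high, 54 mm long above (to be gripped across the 12 mm, over laid blocks); at each end, x = +-43 mm, a foot 12 (x) x 36 (y) x 12 mm high; blocks and stop (58 mm) pass between the feet (74 mm). Point: its centre, 24 mm up; z up. Starts on the mat
- mat_top (a point): the middle of the top of the spacer's place: a fixed cork mat 130 x 70 x 3 mm on the worktop right of the tray, its top 3 mm above the worktop
- spacer: the spacer itself; origin at the middle of its underside
- block_a: block a; origin at the middle of its underside
- block_b: block b; origin at the middle of its underside
- block_a_pocket0 (a point): where the centre of a bar lies when it is down in this pocket of block a, at block x = -13.5 mm, 1 mm below the block's top; the pocket is 19 (x) x 68 (y) mm, 5 mm deep; axes as the block's
- block_a_pocket1 (a point): where the centre of a bar lies when it is down in this pocket of block a, at block x = +13.5 mm, 1 mm below the block's top; the pocket is 19 (x) x 68 (y) mm, 5 mm deep; axes as the block's
- block_b_pocket0 (a point): where the centre of a bar lies when it is down in this pocket of block b, at block x = -13.5 mm, 1 mm below the block's top; the pocket is 19 (x) x 68 (y) mm, 5 mm deep; axes as the block's
- block_b_pocket1 (a point): where the centre of a bar lies when it is down in this pocket of block b, at block x = +13.5 mm, 1 mm below the block's top; the pocket is 19 (x) x 68 (y) mm, 5 mm deep; axes as the block's
- bar_0_center (a point): printed tensile test bar (dog bone), 12 (own x) x 60 (own y) x 8 mm thick, 20 g, lying flat on the worktop behind the tray at the start; the point is its centre, 4 mm above its underside. Two to four of the four bars are present, the others are absent (None)
- bar_1_center (a point): printed tensile test bar (dog bone), 12 (own x) x 60 (own y) x 8 mm thick, 20 g, lying flat on the worktop behind the tray at the start; the point is its centre, 4 mm above its underside. Two to four of the four bars are present, the others are absent (None)
- bar_2_center (a point): printed tensile test bar (dog bone), 12 (own x) x 60 (own y) x 8 mm thick, 20 g, lying flat on the worktop behind the tray at the start; the point is its centre, 4 mm above its underside. Two to four of the four bars are present, the others are absent (None)
- bar_3_center (a point): printed tensile test bar (dog bone), 12 (own x) x 60 (own y) x 8 mm thick, 20 g, lying flat on the worktop behind the tray at the start; the point is its centre, 4 mm above its underside. Two to four of the four bars are present, the others are absent (None)
- jar_steel: bystander: white powder jar, 50 mm across and 62 mm tall, standing; origin under its middle
- torch: bystander: pocket torch, 126 mm long, lying; origin under its middle
- tape_roll: bystander: roll of masking tape, 85 mm across, 19 mm high, lying flat; origin under its middle

How it is judged (in metres and radians):
On the way, in this order (a step that is already met when the one before it is completed fails the run):
1. the first block lies in line on the tray, the spacer's thickness from the end stop, with the spacer standing in that gap (((x of block_a_center in the frame of tray between -0.006 and 0.006 m and z of block_a_center in the frame of tray between 0.022 and 0.028 m and angle between the y axis of block_a_center and the y axis of tray, either way round below 0.05 rad and angle between block_a_center's own z axis and vertical below 0.05 rad and y of block_a_center in the frame of tray between -0.056 and -0.052 m and y of spacer_center in the frame of tray between -0.107 and -0.097 m and x of spacer_center in the frame of tray between -0.02 and 0.02 m and z of spacer_center in the frame of tray below 0.041 m and angle between spacer_center's own z axis and vertical below 0.1 rad) or (x of block_b_center in the frame of tray between -0.006 and 0.006 m and z of block_b_center in the frame of tray between 0.022 and 0.028 m and angle between the y axis of block_b_center and the y axis of tray, either way round below 0.05 rad and angle between block_b_center's own z axis and vertical below 0.05 rad and y of block_b_center in the frame of tray between -0.056 and -0.052 m and y of spacer_center in the frame of tray between -0.107 and -0.097 m and x of spacer_center in the frame of tray between -0.02 and 0.02 m and z of spacer_center in the frame of tray below 0.041 m and angle between spacer_center's own z axis and vertical below 0.1 rad))), for 0.2 s.
2. the second block lies next to the first at the spacer's thickness, with the spacer standing in the gap between them (((x of block_a_center in the frame of tray between -0.006 and 0.006 m and z of block_a_center in the frame of tray between 0.022 and 0.028 m and angle between the y axis of each of block_a_center, block_b_center and the y axis of tray, either way round below 0.05 rad and angle between each of block_a_center, block_b_center's own z axis and vertical below 0.05 rad and y of block_a_center in the frame of tray between -0.056 and -0.052 m and x of block_b_center in the frame of tray between -0.006 and 0.006 m and z of block_b_center in the frame of tray between 0.022 and 0.028 m and horizontal distance between block_b_center and block_a_center between 0.094 and 0.098 m and y of block_b_center in the frame of tray between 0.022 and 0.062 m and y of spacer_center in the frame of tray between -0.011 and -0.001 m and x of spacer_center in the frame of tray between -0.02 and 0.02 m and z of spacer_center in the frame of tray below 0.041 m and angle between spacer_center's own z axis and vertical below 0.1 rad) or (x of block_b_center in the frame of tray between -0.006 and 0.006 m and z of block_b_center in the frame of tray between 0.022 and 0.028 m and angle between the y axis of each of block_b_center, block_a_center and the y axis of tray, either way round below 0.05 rad and angle between each of block_b_center, block_a_center's own z axis and vertical below 0.05 rad and y of block_b_center in the frame of tray between -0.056 and -0.052 m and x of block_a_center in the frame of tray between -0.006 and 0.006 m and z of block_a_center in the frame of tray between 0.022 and 0.028 m and horizontal distance between block_a_center and block_b_center between 0.094 and 0.098 m and y of block_a_center in the frame of tray between 0.022 and 0.062 m and y of spacer_center in the frame of tray between -0.011 and -0.001 m and x of spacer_center in the frame of tray between -0.02 and 0.02 m and z of spacer_center in the frame of tray below 0.041 m and angle between spacer_center's own z axis and vertical below 0.1 rad))), for 0.2 s.
At the end, for the whole second after the job is handed in: Both blocks flat on the tray, both gaps 12 mm within 2 mm, within 6 mm of the middle line and parallel within 0.05 rad; spacer upright within 25 mm of the middle of its mat; each bar down in a pocket, within 8 mm of its middle and 2 mm in height; blocks and spacer at rest (((x of block_a_center in the frame of tray between -0.006 and 0.006 m and z of block_a_center in the frame of tray between 0.022 and 0.028 m and angle between the y axis of each of block_a_center, block_b_center and the y axis of tray, either way round below 0.05 rad and angle between each of block_a_center, block_b_center's own z axis and vertical below 0.05 rad and y of block_a_center in the frame of tray between -0.056 and -0.052 m and x of block_b_center in the frame of tray between -0.006 and 0.006 m and z of block_b_center in the frame of tray between 0.022 and 0.028 m and horizontal distance between block_b_center and block_a_center between 0.094 and 0.098 m and y of block_b_center in the frame of tray between 0.022 and 0.062 m) or (x of block_b_center in the frame of tray between -0.006 and 0.006 m and z of block_b_center in the frame of tray between 0.022 and 0.028 m and angle between the y axis of each of block_b_center, block_a_center and the y axis of tray, either way round below 0.05 rad and angle between each of block_b_center, block_a_center's own z axis and vertical below 0.05 rad and y of block_b_center in the frame of tray between -0.056 and -0.052 m and x of block_a_center in the frame of tray between -0.006 and 0.006 m and z of block_a_center in the frame of tray between 0.022 and 0.028 m and horizontal distance between block_a_center and block_b_center between 0.094 and 0.098 m and y of block_a_center in the frame of tray between 0.022 and 0.062 m)) and horizontal distance between spacer_center and mat_top below 0.025 m and angle between spacer_center's own z axis and vertical below 0.1 rad and height (world z) of spacer_center below 0.032 m and ((distance between bar_0_center and block_a_pocket0 below 0.008 m and z of bar_0_center in the frame of block_a_pocket0 between -0.002 and 0.002 m) or (distance between bar_0_center and block_a_pocket1 below 0.008 m and z of bar_0_center in the frame of block_a_pocket1 between -0.002 and 0.002 m) or (distance between bar_0_center and block_b_pocket0 below 0.008 m and z of bar_0_center in the frame of block_b_pocket0 between -0.002 and 0.002 m) or (distance between bar_0_center and block_b_pocket1 below 0.008 m and z of bar_0_center in the frame of block_b_pocket1 between -0.002 and 0.002 m)) and ((distance between bar_1_center and block_a_pocket0 below 0.008 m and z of bar_1_center in the frame of block_a_pocket0 between -0.002 and 0.002 m) or (distance between bar_1_center and block_a_pocket1 below 0.008 m and z of bar_1_center in the frame of block_a_pocket1 between -0.002 and 0.002 m) or (distance between bar_1_center and block_b_pocket0 below 0.008 m and z of bar_1_center in the frame of block_b_pocket0 between -0.002 and 0.002 m) or (distance between bar_1_center and block_b_pocket1 below 0.008 m and z of bar_1_center in the frame of block_b_pocket1 between -0.002 and 0.002 m)) and ((distance between bar_2_center and block_a_pocket0 below 0.008 m and z of bar_2_center in the frame of block_a_pocket0 between -0.002 and 0.002 m) or (distance between bar_2_center and block_a_pocket1 below 0.008 m and z of bar_2_center in the frame of block_a_pocket1 between -0.002 and 0.002 m) or (distance between bar_2_center and block_b_pocket0 below 0.008 m and z of bar_2_center in the frame of block_b_pocket0 between -0.002 and 0.002 m) or (distance between bar_2_center and block_b_pocket1 below 0.008 m and z of bar_2_center in the frame of block_b_pocket1 between -0.002 and 0.002 m)) and ((distance between bar_3_center and block_a_pocket0 below 0.008 m and z of bar_3_center in the frame of block_a_pocket0 between -0.002 and 0.002 m) or (distance between bar_3_center and block_a_pocket1 below 0.008 m and z of bar_3_center in the frame of block_a_pocket1 between -0.002 and 0.002 m) or (distance between bar_3_center and block_b_pocket0 below 0.008 m and z of bar_3_center in the frame of block_b_pocket0 between -0.002 and 0.002 m) or (distance between bar_3_center and block_b_pocket1 below 0.008 m and z of bar_3_center in the frame of block_b_pocket1 between -0.002 and 0.002 m)) and linear speed of each of block_a, block_b, spacer below 0.02 m/s); the robot touches nothing.
It fails at once if the jar is pushed away by more than 30 mm (distance of jar_steel from where it was at the start of the episode above 0.03 m).
It fails at once if the torch is pushed away by more than 30 mm (distance of torch from where it was at the start of the episode above 0.03 m).
It fails at once if the roll of tape is pushed away by more than 30 mm (distance of tape_roll from where it was at the start of the episode above 0.03 m).
Of bar_0, bar_1, bar_2, bar_3 only 2 to 4 are there at a start; the rules pass over those that are not, and their reading is None.
At some moment in a run one of bar_0, bar_1, bar_2, bar_3 may be knocked a few centimetres aside while the robot is not near it.
Once in a run the grip may slacken for a moment while it holds something.
It also fails if it takes over 210 s, if anything falls off the work surface, if the arm or the gripper's body presses on something with over 40 N, if the wrist force passes 120 N, or if a joint passes its speed limit or range.

## Working session

There is one attempt and no reset: what is moved stays moved. The work goes in short steps, Python scripts to look and compute and a tool call to move; the robot and the scene stay as the last step left them, time stands still between calls to the robot, and variables do not carry over. Pictures are saved under pics/ and viewed, and the job is handed in when it is done.

Besides the shell and the picture viewer there is one more tool, called after "Emit:" as name(argument=value, ...), one argument or row to a line, values as JSON. move_arm: Moves the arm, as the interface text tells. Its arguments: {"type":"object","properties":{"series":{"type":"array","items":{"type":"array","items":{"type":"array","items":{"type":"number","minimum":-1,"maximum":1}}}}},"required":["series"]}

```bash
ls; mkdir -p pics; cat > h.py <<'E'
from station import r, viewer, spotter
import numpy as np, cv2
def cap(cam,name=None):
    im,d=viewer.capture(cam)
    if name: cv2.imwrite(f'pics/{name}.png',cv2.cvtColor(im,cv2.COLOR_RGB2BGR))
    return im,d
def world(cam,uv,depth):
    p=viewer.camera_params(cam); K=np.array(p['mtx']);D=np.array(p['dist_coeffs']);T=np.array(p['pose'])
    uv=np.asarray(uv,float).reshape(-1,1,2)
    n=cv2.undistortPoints(uv,K,D).reshape(-1,2)
    z=np.asarray(depth,float).reshape(-1,1)
    P=np.hstack([n*z,z])
    return P@T[:3,:3].T+T[:3,3]
def plane(cam,uv,z):
    p=viewer.camera_params(cam); K=np.array(p['mtx']);D=np.array(p['dist_coeffs']);T=np.array(p['pose'])
    n=cv2.undistortPoints(np.asarray(uv,float).reshape(-1,1,2),K,D).reshape(-1,2)
    d=np.hstack([n,np.ones((len(n),1))])@T[:3,:3].T
    return T[:3,3]+d*((z-T[2,3])/d[:,2])[:,None]
def cloud(cam,depth):
    v,u=np.nonzero(depth>0)
    W=np.zeros(depth.shape+(3,));W[:]=np.nan
    W[v,u]=world(cam,np.stack([u,v],1),depth[v,u]); return W
E
python3 - <<'E'
from h import *
print(r.sense())
for c in ('scene','top'):
    im,d=cap(c,c+'0'); p=viewer.camera_params(c); print(c,p['mtx'],p['pose'],p['dist_coeffs'],(d>0).mean())
E
```

```text
pics
{'time_s': 0.0, 'joints': array([-5.13603677e+01,  2.20909774e+01,  3.78485744e-01, -2.96212672e-02,
       -6.84092968e+01, -1.48173413e+01]), 'joint_velocities': array([ 0.0184573 , -0.03475577, -0.06769307, -0.03547158, -0.03328885,
       -0.05279801]), 'effort': array([-1.47297487e-03, -3.90662634e+01,  1.87397736e+01,  4.21961278e+00,
        1.08628225e-02, -2.23006564e-04]), 'tcp_pos': array([ 0.25228761, -0.57132243,  0.29114667]), 'ee_rot': array([[-9.51762604e-04, -4.03725690e-01,  9.14879588e-01],
       [ 1.96042042e-03,  9.14877491e-01,  4.03726804e-01],
       [-9.99997625e-01,  2.17780070e-03, -7.92740978e-05]]), 'wrist_force': array([-0.14602457, -0.09490551, -0.22552022]), 'moment': array([-0.00573691,  0.06258971, -0.00244094]), 'gripper_width': 0.9970157802078282}
scene [[497.76069925   0.         311.68826541]
 [  0.         497.76069925 208.67698563]
 [  0.           0.           1.        ]] [[ 0.64521132 -0.4065593   0.64684765 -0.33637091]
 [-0.76395624 -0.33384088  0.55219664 -0.80895732]
 [-0.00855649 -0.85044683 -0.52599143  0.77542733]
 [ 0.          0.          0.          1.        ]] [0.01825047 0.         0.         0.         0.        ] 0.995921875
top [[508.70417278   0.         319.65501337]
 [  0.         508.70417278 201.88191257]
 [  0.           0.           1.        ]] [[-0.00448832 -0.98454631  0.17506692  0.32166638]
 [-0.99997758  0.00528903  0.0041074  -0.03491598]
 [-0.00496986 -0.17504456 -0.98454797  1.53077714]
 [ 0.          0.          0.          1.        ]] [0.01140246 0.         0.         0.         0.        ] 0.996078125
```

View pics/top0.png

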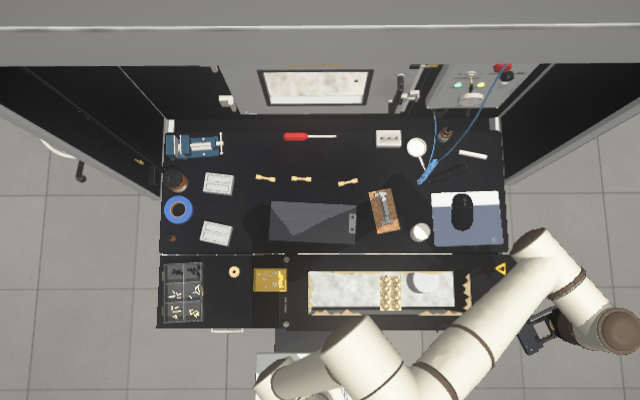

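View pics/scene0.png

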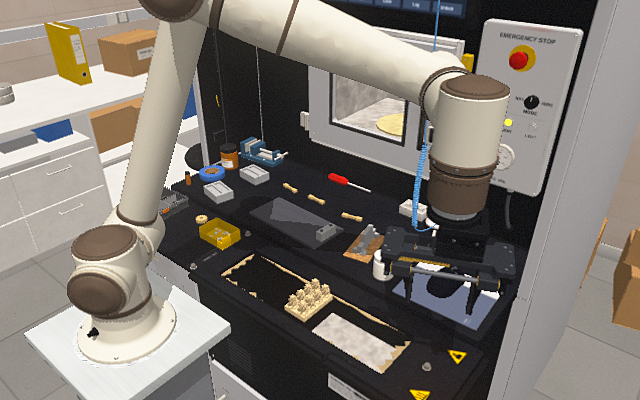

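```bash
python3 - <<'E'
from h import *
for c in ('scene','top'):
    im,d=cap(c)
    np.save(f'/tmp/{c}_d.npy',d); np.save(f'/tmp/{c}_i.npy',im)
    for n in ['tray','block_a','spacer','mat_top','bar_0_center','jar_steel','torch','tape_roll','stop_face']:
        o=spotter.trace(c,n) if n not in('mat_top','stop_face') else spotter.find_in(c,n)
        for q in o[:5]:
            u=q['centre']
            w=world(c,[u],[d[int(round(u[1])),int(round(u[0]))]])[0]
            print(c,n,round(q['conf'],2),np.round(u,1),q['mask'].sum() if 'mask' in q else '',np.round(w,4))
    if c=='top':
        crop=im[120:260,150:510]; 
        cv2.imwrite('pics/topcrop.png',cv2.cvtColor(cv2.resize(crop,None,fx=2.2,fy=2.2,interpolation=cv2.INTER_CUBIC),cv2.COLOR_RGB2BGR))
    else:
        crop=im[130:290,150:470]
        cv2.imwrite('pics/scenecrop.png',cv2.cvtColor(cv2.resize(crop,None,fx=2.5,fy=2.5,interpolation=cv2.INTER_CUBIC),cv2.COLOR_RGB2BGR))
E
```

```text
scene tray 0.95 [297.9 226. ] 2193 [ 0.5114 -0.0344  0.0097]
scene block_a 0.97 [250.8 173.3] 356 [0.64   0.286  0.0155]
scene block_a 0.84 [217.6 189. ] 454 [0.4916 0.2771 0.0244]
scene spacer 0.9 [365.3 236.6] 376 [ 0.5524 -0.2307  0.0391]
scene mat_top 0.75 [365.5 247.3]  [ 0.5576 -0.2299  0.0017]
scene bar_0_center 0.39 [287.2 189.4] 51 [ 0.66    0.1429 -0.0026]
scene jar_steel 0.8 [379.6 270.7] 268 [ 0.4715 -0.329   0.028 ]
scene torch 0.67 [218.4 194.6] 469 [0.4705 0.2489 0.0243]
scene tape_roll 0.55 [213.  172.4] 358 [ 0.5866  0.4155 -0.0024]
scene stop_face 0.96 [297.1 220.4]  [ 0.5308 -0.0142  0.01  ]
top tray 0.84 [312.8 223. ] 3416 [ 0.5278 -0.0076  0.0077]
top block_a 0.86 [215.1 234.8] 622 [0.492  0.2834 0.0218]
top block_a 0.83 [219.  183.2] 583 [0.6476 0.275  0.0294]
top spacer 0.63 [383.5 206.7] 236 [ 0.5692 -0.2168  0.0517]
top spacer 0.62 [217.6 184.2] 588 [0.6452 0.2798 0.0262]
top mat_top 0.6 [380.4 211.9]  [ 0.5613 -0.2128  0.0041]
top bar_0_center 0.57 [262.6 175.3] 60 [0.6776 0.1469 0.0023]
top jar_steel 0.77 [421.1 229.4] 276 [ 0.5005 -0.3231  0.0596]
top torch 0.26 [312.5 221.7] 3367 [ 0.531  -0.0068  0.0135]
top tape_roll 0.59 [172. 209.] 526 [0.5737 0.4209 0.0035]
top stop_face 0.88 [308.9 225.5]  [0.5198 0.0041 0.0113]
top stop_face 0.72 [384.2 209.3]  [ 0.5612 -0.2184  0.0535]
```

View pics/topcrop.png

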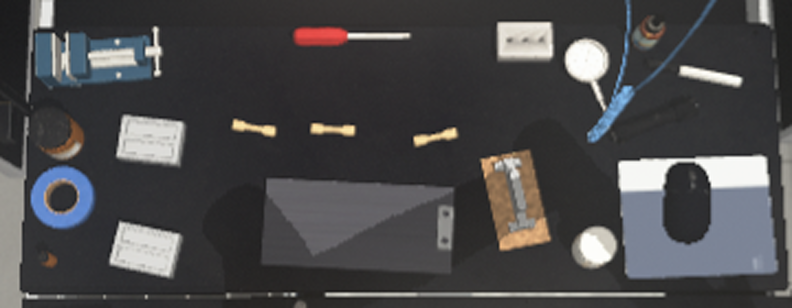

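View pics/scenecrop.png

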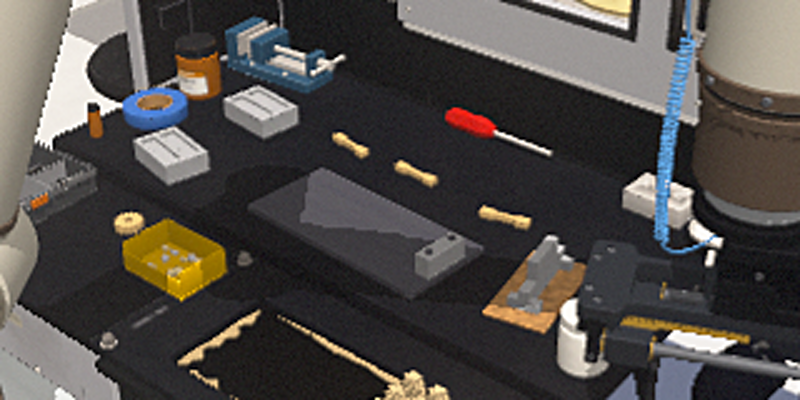

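```bash
python3 - <<'E'
import numpy as np,cv2
im=np.load('/tmp/top_i.npy')
def sv(c,n,f,g=1):
    c=np.clip(c.astype(float)*g,0,255).astype(np.uint8)
    cv2.imwrite(n,cv2.cvtColor(cv2.resize(c,None,fx=f,fy=f,interpolation=cv2.INTER_NEAREST),cv2.COLOR_RGB2BGR))
sv(im[195:250,260:410],'pics/tr.png',5,2.2)
sv(im[165:252,195:245],'pics/bl.png',6,1)
E
```

```text
(no output)
```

View pics/tr.png

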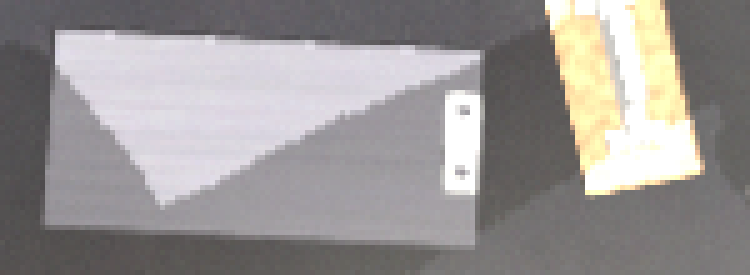

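View pics/bl.png

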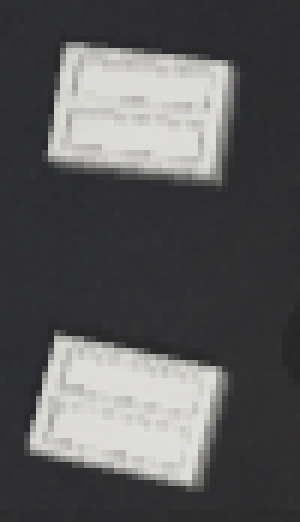

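```bash
cat >> h.py <<'E'
from scipy.optimize import minimize
def proj(cam,P):
    p=viewer.camera_params(cam);T=np.linalg.inv(np.array(p['pose']))
    return cv2.projectPoints(np.asarray(P,float).reshape(-1,3),cv2.Rodrigues(T[:3,:3])[0],T[:3,3],np.array(p['mtx']),np.array(p['dist_coeffs']))[0].reshape(-1,2)
def box(cx,cy,yaw,sx,sy,z0,z1,ox=0,oy=0):
    c,s=np.cos(yaw),np.sin(yaw)
    return np.array([[cx+c*(ox+a*sx/2)-s*(oy+b*sy/2),cy+s*(ox+a*sx/2)+c*(oy+b*sy/2),z] for a in(-1,1) for b in (-1,1) for z in (z0,z1)])
S=4
def sil(cam,boxes,roi):
    x0,y0,x1,y1=roi
    m=np.zeros(((y1-y0)*S,(x1-x0)*S),np.uint8)
    for B in boxes:
        q=(proj(cam,B)+0.5-[x0,y0])*S-0.5
        h=cv2.convexHull(q.astype(np.float32)).reshape(-1,2)
        cv2.fillConvexPoly(m,np.round(h*16).astype(np.int32),255,shift=4)
    return m>0
def softmask(gray,roi,bg,fg):
    x0,y0,x1,y1=roi
    g=np.clip((gray[y0:y1,x0:x1].astype(float)-bg)/(fg-bg),0,1)
    return cv2.resize(g.astype(np.float32),None,fx=S,fy=S,interpolation=cv2.INTER_LINEAR)>0.5
def fit(cam,mask,roi,model,x0,ignore=None):
    def cost(x):
        s=sil(cam,model(x),roi); w=np.ones_like(s) if ignore is None else ~ignore
        return 1-(s&mask&w).sum()/max(1,((s|mask)&w).sum())
    best=None
    for k in range(2):
        for j in range(3):
            st=np.array(x0 if best is None else best.x)
            sim=[st]+[st+d*(1+j*0.5)*(-1)**j for d in np.diag([0.008,0.008,0.06])]
            o=minimize(cost,st,method='Nelder-Mead',options=dict(initial_simplex=sim,xatol=1e-4,fatol=1e-5,maxiter=250))
            if best is None or o.fun<best.fun: best=o
    return best.x,1-best.fun
E
cat > m1.py <<'E'
from h import *
def blockmodel(z0): return lambda x:[box(x[0],x[1],x[2],.058,.084,z0,z0+.026)]
traymodel=lambda x:[box(x[0],x[1],x[2],.12,.26,0,.012),box(x[0],x[1],x[2],.058,.02,.012,.038,0,-.118)]
if __name__=='__main__':
  for c in('top','scene'):
    im=np.load(f'/tmp/{c}_i.npy'); g=im.mean(2)
    for nm,x0,md,half,th in [('A',(.492,.2834,-.2),blockmodel(0),30,(40,150)),('B',(.645,.278,-.1),blockmodel(0),30,(40,150)),('T',(.525,-.01,-.03),traymodel,None,None)]:
        P=np.vstack(md(x0)); q=proj(c,P); pad=8
        roi=(int(q[:,0].min()-pad),int(q[:,1].min()-pad),int(q[:,0].max()+pad),int(q[:,1].max()+pad))
        if th is None:
            print('graysample',c,[int(g[int(v),int(u)]) for u,v in proj(c,box(x0[0],x0[1],x0[2],.16,.30,0,0)[::2])], int(g[int(q[:,1].mean()),int(q[:,0].mean())]))
            th=(22,55) if c=='top' else (22,55)
        m=softmask(g,roi,*th)
        mm=m.astype(np.uint8); n,l,st,_=cv2.connectedComponentsWithStats(mm); m=l==1+np.argmax(st[1:,4])
        x,iou=fit(c,m,roi,md,x0)
        print(c,nm,np.round(x[:2],4),round(np.degrees(x[2]),2),round(iou,3))
        s=sil(c,md(x),roi)
        v=np.stack([m*255,s*255,0*s],2).astype(np.uint8); cv2.imwrite(f'pics/fit_{c}_{nm}.png',v)
E
python3 m1.py
```

```text
top A [0.4981 0.2832] -11.68 0.969
top B [0.6506 0.2807] -7.11 0.98Traceback (most recent call last):
  File "m1.py", line 11, in <module>
    print('graysample',c,[int(g[int(v),int(u)]) for u,v in proj(c,box(x0[0],x0[1],x0[2],.16,.30,0,0)[::2])], int(g[int(q[:,1].mean()),int(q[:,0].mean())]))
                                                           ~~~~^^^^^^^^^^^^^^^^^^^^^^^^^^^^^^^^^^^^^^^^^^^
  File "h.py", line 26, in proj
    return cv2.projectPoints(np.asarray(P,float).reshape(-1,3),cv2.Rodrigues(T[:3,:3])[0],T[:3,3],np.array(p['mtx']),np.array(p['dist_coeffs']))[0].reshape(-1,2)
           ~~~~~~~~~~~~~~~~~^^^^^^^^^^^^^^^^^^^^^^^^^^^^^^^^^^^^^^^^^^^^^^^^^^^^^^^^^^^^^^^^^^^^^^^^^^^^^^^^^^^^^^^^^^^^^^^^^^^^^^^^^^^^^^^^^^^^
cv2.error: OpenCV(4.12.0) /io/opencv/modules/calib3d/src/calibration_base.cpp:1490: error: (-215:Assertion failed) npoints >= 0 && (depth == CV_32F || depth == CV_64F) in function 'projectPoints'
```

```bash
sed -i 's/np.asarray(P,float).reshape(-1,3)/np.ascontiguousarray(P,dtype=float).reshape(-1,3)/' h.py; python3 m1.py
```

```text
top A [0.4981 0.2832] -11.68 0.969
top B [0.6506 0.2807] -7.11 0.98
graysample top [56, 38, 45, 43] 71Traceback (most recent call last):
  File "m1.py", line 15, in <module>
    x,iou=fit(c,m,roi,md,x0)
          ~~~^^^^^^^^^^^^^^^
  File "h.py", line 52, in fit
    o=minimize(cost,st,method='Nelder-Mead',options=dict(initial_simplex=sim,xatol=1e-4,fatol=1e-5,maxiter=250))
    res = _minimize_neldermead(fun, x0, args, callback, bounds=bounds,
                               **options)
    fsim[j] = func(sim[j])
              ~~~~^^^^^^^^
    fx = function(np.copy(x), *(wrapper_args + args))
  File "h.py", line 45, in cost
    s=sil(cam,model(x),roi); w=np.ones_like(s) if ignore is None else ~ignore
  File "h.py", line 35, in sil
    q=(proj(cam,B)+0.5-[x0,y0])*S-0.5
       ~~~~^^^^^^^
  File "h.py", line 25, in proj
    p=viewer.camera_params(cam);T=np.linalg.inv(np.array(p['pose']))
ValueError: time passes only in moves, steps and waits
```

```bash
python3 - <<'E'
from station import viewer
import pickle
pickle.dump({c:viewer.camera_params(c) for c in('top','scene')},open('cam.pkl','wb'))
E
python3 - <<'E'
s=open('h.py').read()
s=s.replace("viewer.camera_params(cam)","CP[cam]").replace("import numpy as np, cv2","import numpy as np, cv2, pickle\nCP=pickle.load(open('cam.pkl','rb'))")
open('h.py','w').write(s)
s=open('m1.py').read()
s=s.replace("th=(22,55) if c=='top' else (22,55)","th=(30,60); import sys; th=eval(sys.argv[1])[c]")
open('m1.py','w').write(s)
import numpy as np
g=np.load('/tmp/top_i.npy').mean(2)
print(np.round(g[195:250:3,262:365:6]).astype(int))
g=np.load('/tmp/scene_i.npy').mean(2)
print(np.round(g[190:255:3,240:350:6]).astype(int))
E
```

```text
[[ 44  43  43  42  40  41  42  44  46  44  43  45  44  44  45  47  45  50]
 [ 43  43  42  44  42  42  44  45  44  45  43  44  45  43  45  46  47  46]
 [ 44  46  88  83  65  43  38  41  45  46  44  44  46  44  44  45  45  44]
 [ 37  46 101  99 100 101  99  99 100 101 103  85  87  93  66  43  43  38]
 [ 38  36 101 100 101 101 100 101  99 101 100 101 101 101 100 100  37  39]
 [ 38  37  96  99  98 100  98  98  98  99  99  99 100 100 100  71  38  40]
 [ 38  37  70 101 101 101 100 101 101 100  98  98  99  82  71 107  39  39]
 [ 38  38  70 101 100  99  99 100 100 101 103 102  73  69  70  88  40  41]
 [ 37  37  70  96 103 102 101 102 101 101 101  70  70  70  71 136  40  41]
 [ 37  38  70  68  99  98  98  99  98 100  68  69  70  71  71 143  39  41]
 [ 36  37  70  70  96  98  97  98 100  70  70  71  72  72  70 144  43  43]
 [ 37  36  69  68  69  99 101 100  74  71  72  71  71  71  71  96  41  43]
 [ 37  35  68  69  70 101 102  74  71  71  72  72  73  73  73 133  44  41]
 [ 37  41  69  70  70 100  73  72  72  72  73  74  74  74  75  79  43  43]
 [ 37  44  68  69  69  69  71  72  73  73  73  73 
[... 1408 characters left out ...]
  65  62  61  59  58  62  52 132 110  62  96
   38]
 [ 42  92  24  31  31  23  23  41  66  61  60  63  57 125 127 110  73  24
   41]
 [ 51 100  28  21  21  24  29  25  42  65  64  60  61  98 108 114  41  34
   33]
 [ 78  31  26  36  18  33  33  25  24  50  63  62  61 101 110  55  31  32
   31]
 [ 28  25  34  21  24  19  28  31  25  26  48  60  62  58  56  31  30  29
   28]
 [ 37  26  30  27  23  27  22  22  31  29  33  49  63  68  30  29  33  36
   31]
 [ 30  28  33  27  31  37  37  23  25  40  28  29  62  36  28  27  35  37
   28]
 [ 40  25  37  39  37  35  37  36  26  27  46  40  38  38  33  30  26  28
  101]
 [ 44  44  17  27  37  39  36  39  35  22  30  41  37  40  38  36  37  34
  143]]
```

```bash
time python3 m1.py "dict(top=(47,69),scene=(38,58))"; python3 - <<'E'
import cv2,numpy as np
a=[cv2.imread(f'pics/fit_{c}_{n}.png') for c in('top','scene') for n in 'ABT']
h=max(x.shape[0] for x in a)
a=[cv2.copyMakeBorder(x,0,h-x.shape[0],0,0,0) for x in a]
o=np.hstack(a);print(o.shape); f=min(1,800/o.shape[1]);
cv2.imwrite('pics/fits.png',np.vstack([np.hstack([cv2.resize(a[2],(380,380*h//a[2].shape[1])),cv2.resize(a[5],(380,380*h//a[2].shape[1]))])]))
E
```

```text
top A [0.4981 0.2832] -11.68 0.969
top B [0.6506 0.2807] -7.11 0.98
graysample top [56, 38, 45, 43] 71
top T [ 0.5315 -0.007 ] -3.45 0.979
scene A [0.4955 0.2807] -13.02 0.98
scene B [0.6466 0.2784] -7.03 0.976
graysample scene [43, 28, 41, 37] 59
scene T [ 0.5337 -0.0029] -3.57 0.911
(284, 1628, 3)
real	0m1.948s
user	0m2.486s
sys	0m0.189s
```

View pics/fits.png

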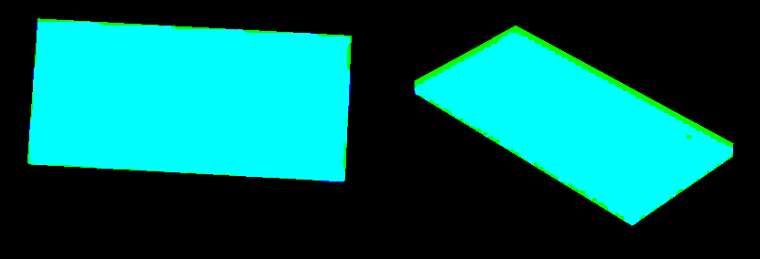

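```bash
sed -i 's/\.12,\.26,0,\.012)/.12,.26,.012,.012)/' m1.py; python3 m1.py "dict(top=(47,69),scene=(38,58))" | grep T
```

```text
top T [ 0.5306 -0.0069] -3.49 0.985
scene T [ 0.5254 -0.0117] -3.47 0.972
```

```bash
cat > m2.py <<'E'
from h import *
def spacer(x,z0):
    b=lambda sx,sy,a,c,ox=0:box(x[0],x[1],x[2],sx,sy,z0+a,z0+c,ox)
    return [b(.098,.012,0,.024),b(.054,.012,0,.048),b(.012,.036,0,.012,.043),b(.012,.036,0,.012,-.043)]
matm=lambda x:[box(x[0],x[1],x[2],.13,.07,0.003,.003)]
def comp(m):
    n,l,st,_=cv2.connectedComponentsWithStats(m.astype(np.uint8)); return l==1+np.argmax(st[1:,4])
def up(a): return cv2.resize(a.astype(np.float32),None,fx=S,fy=S,interpolation=cv2.INTER_LINEAR)
if __name__=='__main__':
  for c in('top','scene'):
    im=np.load(f'/tmp/{c}_i.npy').astype(float)
    x0=(.56,-.215,.2)
    P=np.vstack(matm(x0)); q=proj(c,P); pad=12
    roi=(int(q[:,0].min()-pad),int(q[:,1].min()-pad),int(q[:,0].max()+pad),int(q[:,1].max()+pad))
    sub=im[roi[1]:roi[3],roi[0]:roi[2]]
    cv2.imwrite(f'pics/mat_{c}.png',cv2.cvtColor(cv2.resize(sub.astype(np.uint8),None,fx=8,fy=8,interpolation=0),cv2.COLOR_RGB2BGR))
    R,B=up(sub[...,0]),up(sub[...,2])
    cork=(R-B)>30
    ms=comp(cork|False)
    # mat hull
    cnt=np.argwhere(ms)[:,::-1]; h=cv2.convexHull(cnt.astype(np.int32)); mm=np.zeros(ms.shape,np.uint8); cv2.fillConvexPoly(mm,h,1)
    xm,i=fit(c,mm>0,roi,matm,x0); print(c,'mat',np.round(xm[:2],4),np.degrees(xm[2]).round(2),round(i,3))
    g=up(sub.mean(2))
    if c=='top': sp=((R-B)<30)&(mm>0)&(g>70)
    else: sp=((R-B)<25)&(g>70)
    sp=comp(sp)
    for ang in (0,):
        xs,i=fit(c,sp,roi,lambda x:spacer(x,.003),xm+[0,0,ang]); print(c,'spacer',np.round(xs[:2],4),np.degrees(xs[2]).round(2),round(i,3))
    s=sil(c,spacer(xs,.003),roi)
    cv2.imwrite(f'pics/fs_{c}.png',cv2.resize(np.stack([sp*255,s*255,(mm>0)*90],2).astype(np.uint8),None,fx=2,fy=2))
E
python3 m2.py; python3 -c "
import cv2,numpy as np
a=[cv2.imread(f'pics/{n}_{c}.png') for c in ('top','scene') for n in('mat','fs')]
a=[cv2.resize(x,(390,290)) for x in a]
cv2.imwrite('pics/mm.png',np.vstack([np.hstack(a[:2]),np.hstack(a[2:])]))"
```

```text
top mat [ 0.566  -0.2229] 11.12 0.953
top spacer [ 0.572 -0.222] 11.71 0.903
scene mat [ 0.5599 -0.2249] 12.48 0.94
scene spacer [ 0.5708 -0.2224] 13.51 0.914
```

View pics/mm.png

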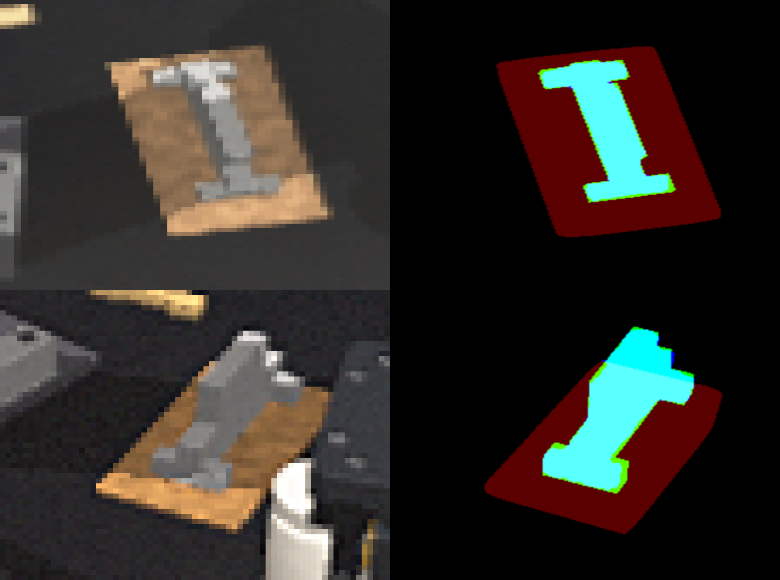

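```bash
cat > to.py <<'E'
from station import r
import numpy as np,sys
# usage: to.py x y z jawdeg : prints remaining units
s=r.sense(); p=s['tcp_pos'];R=s['ee_rot']
a=np.degrees(np.arctan2(R[1,1],R[0,1]))
print('t',round(s['time_s'],2),'tcp',np.round(p,4),'jaw',round(a,2),'xcol',np.round(R[:,0],4),'F',np.round(s['wrist_force'],1),'w',round(s['gripper_width']*87,2),'j',np.round(s['joints'],0))
if len(sys.argv)>1:
    x,y,z,j=map(float,sys.argv[1:5])
    d=(np.array([x,y,z])-p)/.06; t=(j-a+90)%180-90
    tilt=np.cross(R[:,0],[0,0,-1])
    print('units shift',np.round(d,3),'norm',round(np.linalg.norm(d),2),'turnz deg',round(t,2),'units',round(t/8,3),'tilt units',np.round(np.degrees(tilt)/8,3))
E
python3 to.py 0.571 -0.222 0.18 102.3
```

```text
t 1.1 tcp [ 0.2525 -0.5717  0.2923] jaw 113.82 xcol [ 0. -0. -1.] F [ 0.  -0.  -0.5] w 87.27 j [-51.  22.   0.  -0. -68. -15.]
units shift [ 5.309  5.829 -1.871] norm 8.1 turnz deg -11.52 units -1.44 tilt units [0. 0. 0.]
```

Emit:
move_arm(
  series=[
    [[0,0,-0.15,0.54,0.59,-0.18,0.5],[0,0,-0.15,0.54,0.59,-0.18,0.5],[0,0,-0.15,0.54,0.59,-0.18,0.5],[0,0,-0.15,0.54,0.59,-0.18,0.5],[0,0,-0.15,0.54,0.59,-0.18,0.5],[0,0,-0.15,0.54,0.59,-0.18,0.5],[0,0,-0.15,0.54,0.59,-0.18,0.5],[0,0,-0.15,0.54,0.59,-0.18,0.5],[0,0,-0.15,0.54,0.59,-0.18,0.5]],
  ],
)

```text
time_s: 2.22
tcp_pos: [0.5507, -0.2458, 0.1944]
ee_rot: [[0.004, -0.213, 0.977], [-0.005, 0.977, 0.213], [-1.0, -0.006, 0.003]]
wrist_force: [0.3, 0.7, -0.3]
gripper_width: 0.5
```

```bash
python3 to.py 0.571 -0.222 0.18 102.3
```

```text
t 2.23 tcp [ 0.5507 -0.2458  0.1944] jaw 102.32 xcol [ 0.0043 -0.0054 -1.    ] F [ 0.3  0.7 -0.3] w 43.52 j [ -9.  25. -11.   0. -54. -69.]
units shift [ 0.338  0.397 -0.241] norm 0.57 turnz deg -0.02 units -0.002 tilt units [0.039 0.031 0.   ]
```

Emit:
move_arm(
  series=[
    [[0.04,0.03,0,0.34,0.4,-0.24,0.5],[0,0,0,0,0,0,0.5],[0,0,0,0,0,0,0.5]],
  ],
)

```text
time_s: 2.6
tcp_pos: [0.5735, -0.2185, 0.1789]
ee_rot: [[-0.001, -0.218, 0.976], [0.0, 0.976, 0.218], [-1.0, 0.0, -0.001]]
wrist_force: [0.7, -0.2, 0.9]
gripper_width: 0.501
```

```bash
python3 to.py 0.571 -0.222 0.102 102.3; python3 - <<'E'
from h import *
for c in('top','scene'):
    im,d=cap(c)
    u=proj(c,[[.571,-.222,.05]])[0].astype(int); k=im[u[1]-45:u[1]+45,u[0]-60:u[0]+60]
    cv2.imwrite(f'pics/s1{c}.png',cv2.cvtColor(cv2.resize(k,None,fx=4,fy=4,interpolation=cv2.INTER_CUBIC),cv2.COLOR_RGB2BGR))
E
```

```text
t 2.6 tcp [ 0.5735 -0.2185  0.1789] jaw 102.6 xcol [-6.e-04  0.e+00 -1.e+00] F [ 0.7 -0.2  0.9] w 43.55 j [ -6.  27. -10.   0. -54. -72.]
units shift [-0.042 -0.058 -1.282] norm 1.28 turnz deg -0.3 units -0.037 tilt units [-0.    -0.004 -0.   ]
```

View pics/s1scene.png

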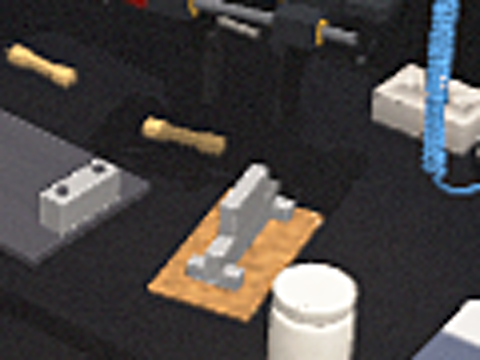

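Emit:
move_arm(
  series=[
    [[0,0,-0.04,-0.04,-0.06,-0.5,0.5],[0,0,0,0,0,-0.5,0.5],[0,0,0,0,0,-0.25,0.5],[0,0,0,0,0,0,0.5]],
  ],
)

```text
time_s: 3.2
tcp_pos: [0.5699, -0.2265, 0.106]
ee_rot: [[0.006, -0.207, 0.978], [-0.001, 0.978, 0.207], [-1.0, -0.003, 0.006]]
wrist_force: [-0.3, 0.0, 0.3]
gripper_width: 0.501
```

```bash
python3 to.py 0.571 -0.222 0.102 102.3
```

```text
t 3.2 tcp [ 0.5699 -0.2265  0.106 ] jaw 101.92 xcol [ 0.0061 -0.0014 -1.    ] F [-0.3  0.   0.3] w 43.61 j [ -7.  31. -14.   0. -44. -72.]
units shift [ 0.019  0.075 -0.066] norm 0.1 turnz deg 0.38 units 0.047 tilt units [0.01  0.043 0.   ]
```

Emit:
move_arm(
  series=[
    [[0.01,0.04,0.05,0.02,0.07,-0.07,0.5],[0,0,0,0,0,0,0.5]],
  ],
)

```text
time_s: 3.45
tcp_pos: [0.5721, -0.2227, 0.1036]
ee_rot: [[0.004, -0.214, 0.977], [-0.001, 0.977, 0.214], [-1.0, -0.002, 0.003]]
wrist_force: [-0.4, 0.3, -0.6]
gripper_width: 0.499
```

Emit:
move_arm(
  series=[
    [[0,0,0,0,0,0,0.5]],
  ],
)

```text
time_s: 3.58
tcp_pos: [0.5726, -0.2226, 0.1044]
ee_rot: [[0.005, -0.214, 0.977], [-0.001, 0.977, 0.214], [-1.0, -0.002, 0.005]]
wrist_force: [-0.1, 0.0, 0.2]
gripper_width: 0.5
```

Emit:
move_arm(
  series=[
    [[0,0,0,0,0,0,0.5]],
  ],
)

```text
time_s: 3.7
tcp_pos: [0.5729, -0.2225, 0.1049]
ee_rot: [[0.006, -0.214, 0.977], [-0.001, 0.977, 0.214], [-1.0, -0.002, 0.006]]
wrist_force: [-0.5, 0.2, -0.6]
gripper_width: 0.501
```

Emit:
move_arm(
  series=[
    [[0,0.04,0,-0.02,0,-0.06,0.5],[0,0,0,0,0,0,0],[0,0,0,0,0,0,0],[0,0,0,0,0,0,0],[0,0,0,0,0,0,0],[0,0,0,0,0,0,0]],
  ],
)

```text
time_s: 4.45
tcp_pos: [0.5716, -0.2225, 0.1012]
ee_rot: [[0.0, -0.214, 0.977], [-0.001, 0.977, 0.214], [-1.0, -0.001, -0.0]]
wrist_force: [-0.1, 1.1, -1.0]
gripper_width: 0.137
```

```bash
python3 to.py 0.571 -0.222 0.102 102.3
```

```text
t 4.45 tcp [ 0.5716 -0.2225  0.1012] jaw 102.38 xcol [ 2.0e-04 -1.1e-03 -1.0e+00] F [-0.1  1.1 -1. ] w 11.89 j [ -6.  32. -14.   0. -44. -72.]
units shift [-0.01   0.008  0.014] norm 0.02 turnz deg -0.08 units -0.01 tilt units [0.008 0.001 0.   ]
```

```bash
python3 - <<'E'
from h import *
from m2 import comp
for c in('top','scene'):
    im,d=cap(c); np.save(f'/tmp/{c}_i.npy',im); np.save(f'/tmp/{c}_d.npy',d)
    g=im.mean(2)
    u=proj(c,[[.523,-.126,.03]])[0].astype(int); k=im[u[1]-16:u[1]+16,u[0]-20:u[0]+20]
    cv2.imwrite(f'pics/st{c}.png',cv2.cvtColor(cv2.resize(k,None,fx=10,fy=10,interpolation=0),cv2.COLOR_RGB2BGR))
E
python3 m1.py "dict(top=(47,69),scene=(38,58))" |grep -v gray; python3 -c "
import cv2,numpy as np
cv2.imwrite('pics/st.png',np.hstack([cv2.imread('pics/sttop.png'),cv2.imread('pics/stscene.png')]))"
```

```text
top A [0.4983 0.2838] -11.89 0.97
top B [0.6514 0.2806] -7.26 0.967
top T [ 0.5023 -0.0277] -0.28 0.652
scene A [0.4951 0.2813] -13.6 0.941
scene B [0.6479 0.2788] -9.86 0.943
scene T [ 0.5224 -0.0124] -3.74 0.956
```

View pics/st.png

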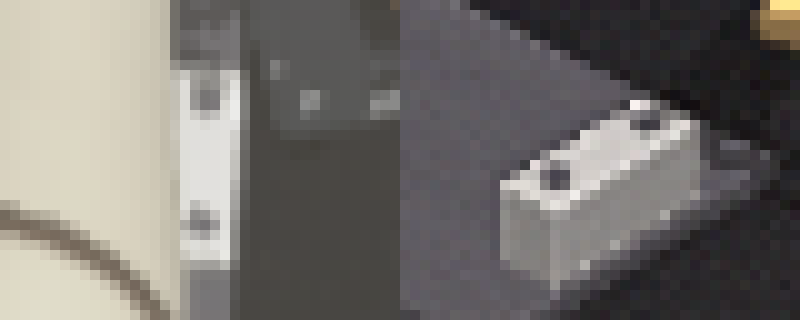

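```bash
python3 - <<'E'
from h import *
u0=proj('scene',[[.523,-.126,.03]])[0].astype(int)-[20,16]
from scipy.optimize import least_squares
# observed in crop px (edge coords, subtract .5 for pixel centre coords)
obs=np.array([[10,18],[15.4,20.8],[30,12.2],[24,9.8],[15.6,29],[10,26.5],[30,19.6]])-.5+u0
y=np.radians(-3.48)
def corners(p):
    B=box(p[0],p[1],y,.058,.02,.012,.038,0,-.118)
    return B
B=corners((.5254,-.0117)); q=proj('scene',B)
for b,k in zip(B,q): print(np.round(b,3),np.round(k-u0+.5,1))
B=corners((.5306,-.0069)); q=proj('scene',B)
for b,k in zip(B,q): print(np.round(b,3),np.round(k-u0+.5,1))
E
```

```text
[ 0.489 -0.138  0.012] [16.1 30.4]
[ 0.489 -0.138  0.038] [16.1 22.2]
[ 0.49  -0.118  0.012] [10.6 27.4]
[ 0.49  -0.118  0.038] [10.5 19.3]
[ 0.547 -0.141  0.012] [30.7 21.2]
[ 0.547 -0.141  0.038] [30.9 13.1]
[ 0.548 -0.121  0.012] [25.2 18.3]
[ 0.548 -0.121  0.038] [25.3 10.3]
[ 0.494 -0.133  0.012] [16.  28.8]
[ 0.494 -0.133  0.038] [16.  20.7]
[ 0.495 -0.113  0.012] [10.4 25.8]
[ 0.495 -0.113  0.038] [10.4 17.7]
[ 0.552 -0.136  0.012] [30.5 19.7]
[ 0.552 -0.136  0.038] [30.7 11.7]
[ 0.553 -0.116  0.012] [25.  16.9]
[ 0.553 -0.116  0.038] [25.1  8.9]
```

Emit:
move_arm(
  series=[
    [[0,0,0,0,0,0.5,0],[0,0,0,0,0,0.5,0],[0,0,0,0,0,0,0]],
  ],
)

```text
time_s: 4.92
tcp_pos: [0.5703, -0.2222, 0.1606]
ee_rot: [[-0.004, -0.214, 0.977], [0.0, 0.977, 0.214], [-1.0, 0.001, -0.004]]
wrist_force: [0.2, 0.9, -2.4]
gripper_width: 0.131
```

```bash
python3 to.py 0.524 -0.102 0.160 86.5
```

```text
t 4.92 tcp [ 0.5703 -0.2222  0.1606] jaw 102.34 xcol [-4.1e-03  1.0e-04 -1.0e+00] F [ 0.2  0.9 -2.4] w 11.37 j [ -6.  28. -11.   0. -52. -72.]
units shift [-0.771  2.003 -0.01 ] norm 2.15 turnz deg -15.84 units -1.98 tilt units [-0.001 -0.029 -0.   ]
```

Emit:
move_arm(
  series=[
    [[0,-0.03,-0.5,-0.19,0.5,0,0],[0,0,-0.5,-0.19,0.5,0,0],[0,0,-0.5,-0.19,0.5,0,0],[0,0,-0.48,-0.19,0.5,0,0],[0,0,0,0,0,0,0],[0,0,0,0,0,0,0]],
  ],
)

```text
time_s: 5.68
tcp_pos: [0.5187, -0.0992, 0.1524]
ee_rot: [[-0.012, 0.074, 0.997], [0.003, 0.997, -0.074], [-1.0, 0.002, -0.012]]
wrist_force: [-0.3, 0.9, -1.8]
gripper_width: 0.135
```

```bash
python3 to.py 0.524 -0.102 0.113 86.5;  python3 - <<'E'
from h import *
for c in('top','scene'):
    im,d=cap(c)
    u=proj(c,[[.524,-.11,.06]])[0].astype(int); k=im[u[1]-30:u[1]+40,u[0]-45:u[0]+45]
    cv2.imwrite(f'pics/s2{c}.png',cv2.cvtColor(cv2.resize(k,None,fx=7,fy=7,interpolation=cv2.INTER_CUBIC),cv2.COLOR_RGB2BGR))
E
```

```text
t 5.67 tcp [ 0.5187 -0.0992  0.1524] jaw 85.78 xcol [-0.0123  0.0028 -0.9999] F [-0.3  0.9 -1.8] w 11.78 j [   7.   21.  -23.   -0.  -46. -101.]
units shift [ 0.088 -0.046 -0.657] norm 0.66 turnz deg 0.72 units 0.09 tilt units [-0.02  -0.088 -0.   ]
```

View pics/s2scene.png

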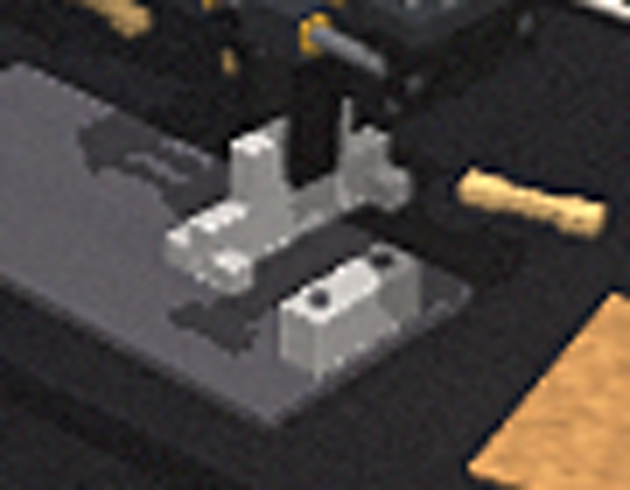

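Emit:
move_arm(
  series=[
    [[-0.02,-0.09,0.09,0.09,-0.05,-0.3,0],[0,0,0,0,0,-0.3,0],[0,0,0,0,0,0,0]],
  ],
)

```text
time_s: 6.15
tcp_pos: [0.5254, -0.1049, 0.1155]
ee_rot: [[0.002, 0.065, 0.998], [-0.0, 0.998, -0.065], [-1.0, -0.0, 0.002]]
wrist_force: [-0.1, -0.2, -1.2]
gripper_width: 0.139
```

```bash
python3 to.py 0.524 -0.102 0.113 86.5
```

```text
t 6.15 tcp [ 0.5254 -0.1049  0.1155] jaw 86.3 xcol [ 1.9e-03 -3.0e-04 -1.0e+00] F [-0.1 -0.2 -1.2] w 12.09 j [   6.   25.  -25.    0.  -40. -100.]
units shift [-0.023  0.048 -0.041] norm 0.07 turnz deg 0.2 units 0.025 tilt units [0.002 0.014 0.   ]
```

Emit:
move_arm(
  series=[
    [[0,0.01,0.02,-0.02,-0.03,-0.03,0],[0,0,0,0,-0.03,0,0]],
  ],
)

```text
time_s: 6.4
tcp_pos: [0.5244, -0.1083, 0.1139]
ee_rot: [[0.001, 0.063, 0.998], [0.001, 0.998, -0.063], [-1.0, 0.002, 0.001]]
wrist_force: [-1.0, 11.9, -3.7]
gripper_width: 0.138
```

Emit:
move_arm(
  series=[
    [[0,0,0,0,-0.03,0,0],[0,0,0,0,-0.03,0,0]],
  ],
)

```text
time_s: 6.65
tcp_pos: [0.5242, -0.1087, 0.1139]
ee_rot: [[0.003, 0.064, 0.998], [0.007, 0.998, -0.064], [-1.0, 0.007, 0.002]]
wrist_force: [-0.1, 8.6, -4.0]
gripper_width: 0.134
```

```bash
python3 to.py 0.524 -0.1088 0.1102 86.5
```

```text
t 6.65 tcp [ 0.5242 -0.1087  0.1139] jaw 86.36 xcol [ 0.0026  0.007  -1.    ] F [-0.1  8.6 -4. ] w 11.65 j [  5.  25. -25.  -1. -40. -99.]
units shift [-0.004 -0.001 -0.062] norm 0.06 turnz deg 0.14 units 0.018 tilt units [-0.05   0.019  0.   ]
```

Emit:
move_arm(
  series=[
    [[-0.05,0.02,0.02,0,0.01,-0.03,0],[0,0,0,0,0,-0.03,0],[0,0,0,0,0,0,0]],
  ],
)

```text
time_s: 7.02
tcp_pos: [0.5251, -0.108, 0.1117]
ee_rot: [[0.003, 0.06, 0.998], [-0.0, 0.998, -0.06], [-1.0, 0.0, 0.003]]
wrist_force: [0.4, 0.3, -1.7]
gripper_width: 0.135
```

```bash
python3 to.py 0.524 -0.108 0.1102 86.5
```

```text
t 7.03 tcp [ 0.5251 -0.108   0.1117] jaw 86.57 xcol [ 0.0027 -0.     -1.    ] F [ 0.4  0.3 -1.7] w 11.71 j [  6.  25. -25.   0. -40. -99.]
units shift [-0.018 -0.001 -0.024] norm 0.03 turnz deg -0.07 units -0.009 tilt units [0.    0.019 0.   ]
```

Emit:
move_arm(
  series=[
    [[0,0.02,0,-0.01,0,-0.03,0],[0,0,0,0,0,-0.02,0]],
  ],
)

```text
time_s: 7.28
tcp_pos: [0.5249, -0.108, 0.1108]
ee_rot: [[0.001, 0.059, 0.998], [-0.0, 0.998, -0.059], [-1.0, 0.0, 0.001]]
wrist_force: [-4.6, 2.5, 8.8]
gripper_width: 0.137
```

```bash
python3 to.py 0.524 -0.108 0.1102 86.5
```

```text
t 7.28 tcp [ 0.5249 -0.108   0.1108] jaw 86.6 xcol [ 0.0013 -0.     -1.    ] F [-4.6  2.5  8.8] w 11.89 j [  6.  25. -25.   0. -40. -99.]
units shift [-0.015 -0.    -0.009] norm 0.02 turnz deg -0.1 units -0.013 tilt units [0.    0.009 0.   ]
```

Emit:
move_arm(
  series=[
    [[0,0,0,0,0,0,0.3],[0,0,0,0,0,0.02,0.45],[0,0,0,0,0,0.2,0.45],[0,0,0,0,0,0.6,0.45],[0,0,0,0,0,0.6,0.8],[0,0,0,0,0,0,0.95]],
  ],
)

```text
time_s: 8.02
tcp_pos: [0.5259, -0.1091, 0.2013]
ee_rot: [[0.005, 0.059, 0.998], [-0.001, 0.998, -0.059], [-1.0, -0.001, 0.005]]
wrist_force: [0.7, 0.1, -0.9]
gripper_width: 0.599
```

```bash
python3 to.py 0.497 0.283 0.16 168;  python3 - <<'E'
from h import *
for c in('top','scene'):
    im,d=cap(c); np.save(f'/tmp/{c}_i.npy',im)
    u=proj(c,[[.524,-.11,.06]])[0].astype(int); k=im[u[1]-30:u[1]+40,u[0]-45:u[0]+45]
    cv2.imwrite(f'pics/s3{c}.png',cv2.cvtColor(cv2.resize(k,None,fx=7,fy=7,interpolation=cv2.INTER_CUBIC),cv2.COLOR_RGB2BGR))
E
```

```text
t 8.03 tcp [ 0.5259 -0.1091  0.2013] jaw 86.6 xcol [ 0.0047 -0.0013 -1.    ] F [ 0.7  0.1 -0.9] w 52.11 j [  6.  18. -19.   0. -52. -99.]
units shift [-0.482  6.534 -0.689] norm 6.59 turnz deg 81.4 units 10.175 tilt units [0.01  0.034 0.   ]
```

View pics/s3scene.png

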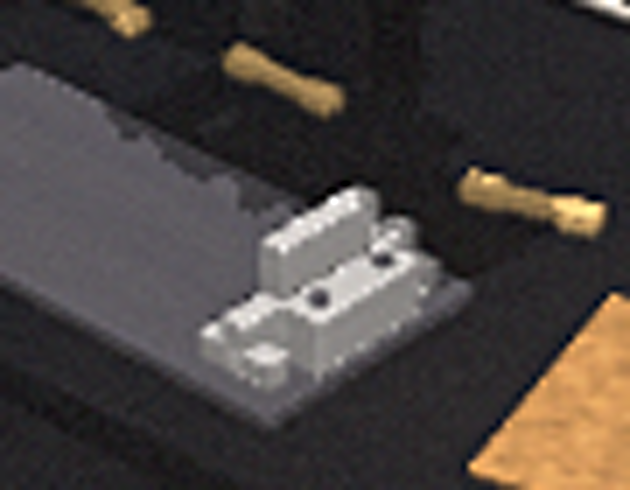

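```bash
python3 - <<'E'
import numpy as np
from h import *
d=np.load('/tmp/top_d.npy');W=cloud('top',d)
for u in (200,216,230): print(u,[(v,round(W[v,u,0],3),round(W[v,u,2]*1000)) for v in range(236,262,2)])
E
python3 m1.py "dict(top=(47,69),scene=(38,58))" |grep top
```

```text
200 [(236, np.float64(0.488), 31), (238, np.float64(0.482), 30), (240, np.float64(0.478), 5), (242, np.float64(0.472), 8), (244, np.float64(0.467), -3), (246, np.float64(0.461), -1), (248, np.float64(0.454), 4), (250, np.float64(0.449), -5), (252, np.float64(0.443), -4), (254, np.float64(0.449), -166), (256, np.float64(0.432), -14), (258, np.float64(0.426), -19), (260, np.float64(0.419), -7)]
top A [0.4985 0.2837] -12.52 0.972
top B [0.6505 0.2812] -6.49 0.97
graysample top [69, 69, 127, 242] 91
top T [0.5025 0.0079] -0.29 0.59Traceback (most recent call last):
  File "<stdin>", line 4, in <module>
ValueError: cannot convert float NaN to integer
```

Emit:
move_arm(
  series=[
    [[0,0.03,0.95,-0.03,0.5,0,0.87],[0,0,0.95,-0.03,0.6,0,0.87],[0,0,0.95,-0.03,0.6,0,0.87],[0,0,0.95,-0.03,0.6,0,0.87],[0,0,0.95,-0.03,0.6,0,0.87],[0,0,0.95,-0.03,0.6,0,0.87],[0,0,0.95,-0.03,0.6,0,0.87],[0,0,0.95,-0.03,0.6,0,0.87],[0,0,0.95,-0.03,0.6,0,0.87],[0,0,0.95,-0.03,0.6,0,0.87],[0,0,0.5,-0.03,0.3,0,0.87],[0,0,0,0,0,0,0.87]],
  ],
)

```text
time_s: 9.62
tcp_pos: [0.4951, 0.2708, 0.1823]
ee_rot: [[-0.017, -0.981, 0.191], [-0.034, 0.191, 0.981], [-0.999, 0.011, -0.037]]
wrist_force: [-0.8, -0.8, 0.0]
gripper_width: 0.87
```

```bash
python3 to.py 0.498 0.2835 0.12 168
```

```text
t 9.62 tcp [0.4951 0.2708 0.1823] jaw 168.96 xcol [-0.0174 -0.0342 -0.9993] F [-0.8 -0.8  0. ] w 75.73 j [ 45.  23. -16.   1. -53. -57.]
units shift [ 0.048  0.212 -1.038] norm 1.06 turnz deg -0.96 units -0.12 tilt units [ 0.245 -0.125  0.   ]
```

Emit:
move_arm(
  series=[
    [[0.24,-0.12,-0.12,0.05,0.21,-0.5,0.87],[0,0,0,0,0,-0.5,0.87],[0,0,0,0,0,0,0.87]],
  ],
)

```text
time_s: 10.0
tcp_pos: [0.4973, 0.2808, 0.1191]
ee_rot: [[-0.004, -0.977, 0.213], [-0.003, 0.213, 0.977], [-1.0, 0.003, -0.004]]
wrist_force: [-0.6, -1.0, 0.3]
gripper_width: 0.87
```

```bash
python3 to.py 0.498 0.2835 0.073 168;python3 - <<'E'
from h import *
for c in('top','scene'):
    im,d=cap(c)
    u=proj(c,[[.498,.283,.04]])[0].astype(int); k=im[u[1]-35:u[1]+35,u[0]-45:u[0]+45]
    cv2.imwrite(f'pics/s4{c}.png',cv2.cvtColor(cv2.resize(k,None,fx=7,fy=7,interpolation=cv2.INTER_CUBIC),cv2.COLOR_RGB2BGR))
E
```

```text
t 10.0 tcp [0.4973 0.2808 0.1191] jaw 167.68 xcol [-0.0041 -0.0029 -1.    ] F [-0.6 -1.   0.3] w 75.69 j [ 46.  27. -19.  -0. -44. -58.]
units shift [ 0.012  0.045 -0.769] norm 0.77 turnz deg 0.32 units 0.039 tilt units [ 0.02  -0.029  0.   ]
```

View pics/s4scene.png

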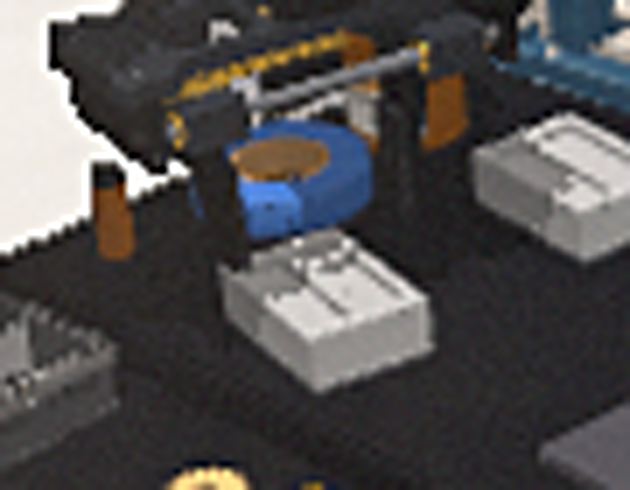

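Emit:
move_arm(
  series=[
    [[0.02,-0.03,0.02,0.01,0.05,-0.35,0.87],[0,0,0,0,0,-0.35,0.87],[0,0,0,0,0,0,0.87]],
  ],
)

```text
time_s: 10.48
tcp_pos: [0.502, 0.286, 0.084]
ee_rot: [[0.012, -0.978, 0.211], [0.01, 0.211, 0.978], [-1.0, -0.01, 0.012]]
wrist_force: [-0.1, 0.2, 0.2]
gripper_width: 0.871
```

```bash
python3 to.py 0.498 0.2835 0.073 168
```

```text
t 10.47 tcp [0.502 0.286 0.084] jaw 167.84 xcol [ 0.0122  0.0096 -0.9999] F [-0.1  0.2  0.2] w 75.74 j [ 46.  30. -21.   0. -38. -58.]
units shift [-0.067 -0.042 -0.184] norm 0.2 turnz deg 0.16 units 0.02 tilt units [-0.069  0.087  0.   ]
```

Emit:
move_arm(
  series=[
    [[-0.07,0.09,0.02,-0.07,-0.04,-0.15,0.87],[0,0,0,0,0,0,0.87],[0,0,0,0,0,0,0.87]],
  ],
)

```text
time_s: 10.85
tcp_pos: [0.499, 0.2844, 0.0779]
ee_rot: [[0.003, -0.978, 0.208], [0.003, 0.208, 0.978], [-1.0, -0.002, 0.004]]
wrist_force: [-0.6, -0.5, 0.2]
gripper_width: 0.868
```

```bash
python3 to.py 0.498 0.2835 0.073 168
```

```text
t 10.85 tcp [0.499  0.2844 0.0779] jaw 168.01 xcol [ 0.0032  0.003  -1.    ] F [-0.6 -0.5  0.2] w 75.52 j [ 46.  31. -21.   0. -38. -58.]
units shift [-0.017 -0.015 -0.082] norm 0.09 turnz deg -0.01 units -0.001 tilt units [-0.021  0.023  0.   ]
```

Emit:
move_arm(
  series=[
    [[-0.02,0.02,0,-0.02,-0.01,-0.08,0.87],[0,0,0,0,0,0,0],[0,0,0,0,0,0,0],[0,0,0,0,0,0,0],[0,0,0,0,0,0,0]],
  ],
)

```text
time_s: 11.48
tcp_pos: [0.4979, 0.284, 0.0734]
ee_rot: [[0.001, -0.978, 0.207], [0.001, 0.207, 0.978], [-1.0, -0.001, 0.001]]
wrist_force: [-0.2, 0.6, -0.3]
gripper_width: 0.666
```

```bash
python3 to.py 0.498 0.2835 0.073 168
```

```text
t 11.47 tcp [0.4979 0.284  0.0734] jaw 168.03 xcol [ 9.e-04  6.e-04 -1.e+00] F [-0.2  0.6 -0.3] w 57.91 j [ 46.  31. -21.   0. -38. -58.]
units shift [ 0.001 -0.008 -0.007] norm 0.01 turnz deg -0.03 units -0.004 tilt units [-0.005  0.006  0.   ]
```

Emit:
move_arm(
  series=[
    [[0,0,0,0,0,0.4,0],[0,0,0,0,0,0.2,0],[0,0,0.1,0.05,-0.5,0,0],[0,0,0.12,0.05,-0.6,0,0],[0,0,0.12,0.05,-0.6,0,0],[0,0,0.12,0.05,-0.6,0,0],[0,0,0.12,0.05,-0.6,0,0],[0,0,0.12,0.05,-0.6,0,0],[0,0,0.12,0.05,-0.6,0,0],[0,0,0.12,0.05,-0.6,0,0],[0,0,0.1,0.05,-0.4,0,0],[0,0,0,0,0,0,0]],
  ],
)

```text
time_s: 12.98
tcp_pos: [0.5103, -0.0364, 0.0939]
ee_rot: [[-0.034, -0.997, 0.069], [-0.012, 0.069, 0.998], [-0.999, 0.033, -0.014]]
wrist_force: [-0.2, 1.0, -8.9]
gripper_width: 0.661
```

```bash
python3 to.py 0.5274 -0.047 0.105 176.5
```

```text
t 12.97 tcp [ 0.5103 -0.0364  0.0939] jaw 176.03 xcol [-0.0339 -0.0122 -0.9994] F [-0.2  1.  -8.9] w 57.51 j [ 14.  26. -28.   0. -38. -18.]
units shift [ 0.285 -0.176  0.185] norm 0.38 turnz deg 0.47 units 0.059 tilt units [ 0.087 -0.242  0.   ]
```

Emit:
move_arm(
  series=[
    [[0.09,-0.24,0.06,0.28,-0.1,0.15,0],[0,0,0,0,0,0,0],[0,0,0,0,0,0,0]],
  ],
)

```text
time_s: 13.35
tcp_pos: [0.527, -0.0418, 0.102]
ee_rot: [[-0.002, -0.998, 0.06], [0.001, 0.06, 0.998], [-1.0, 0.002, 0.001]]
wrist_force: [-0.3, 0.2, -9.6]
gripper_width: 0.664
```

```bash
python3 to.py 0.5272 -0.047 0.105 176.5;python3 - <<'E'
from h import *
for c in('top','scene'):
    im,d=cap(c)
    u=proj(c,[[.524,-.05,.06]])[0].astype(int); k=im[u[1]-35:u[1]+35,u[0]-45:u[0]+45]
    cv2.imwrite(f'pics/s5{c}.png',cv2.cvtColor(cv2.resize(k,None,fx=7,fy=7,interpolation=cv2.INTER_CUBIC),cv2.COLOR_RGB2BGR))
E
```

```text
t 13.35 tcp [ 0.527  -0.0418  0.102 ] jaw 176.55 xcol [-0.0015  0.0013 -1.    ] F [-0.3  0.2 -9.6] w 57.78 j [ 13.  26. -26.  -0. -38. -16.]
units shift [ 0.003 -0.087  0.05 ] norm 0.1 turnz deg -0.05 units -0.007 tilt units [-0.009 -0.011 -0.   ]
```

View pics/s5scene.png

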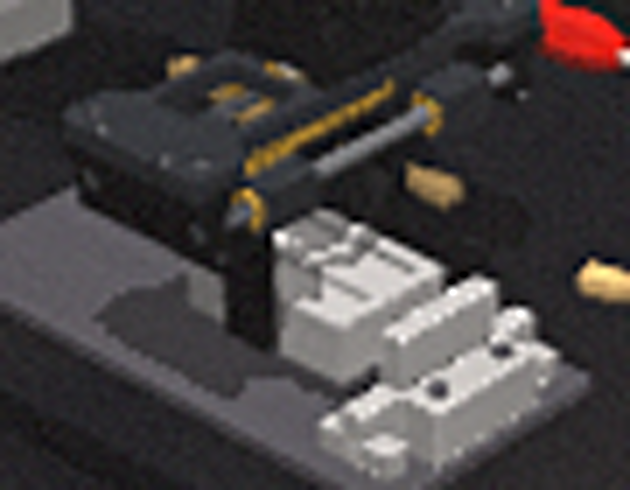

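Emit:
move_arm(
  series=[
    [[0,0,0,0,-0.05,-0.15,0],[0,0,0,0,0,-0.1,0],[0,0,0,0,0,0,0]],
  ],
)

```text
time_s: 13.82
tcp_pos: [0.5271, -0.0443, 0.0858]
ee_rot: [[-0.001, -0.998, 0.058], [0.001, 0.058, 0.998], [-1.0, 0.001, 0.001]]
wrist_force: [0.4, -0.2, -9.1]
gripper_width: 0.665
```

```bash
python3 to.py 0.527 -0.052 0.086 176.5
```

```text
t 13.82 tcp [ 0.5271 -0.0443  0.0858] jaw 176.65 xcol [-0.0011  0.0011 -1.    ] F [ 0.4 -0.2 -9.1] w 57.86 j [ 13.  27. -27.  -0. -36. -16.]
units shift [-0.002 -0.128  0.003] norm 0.13 turnz deg -0.15 units -0.019 tilt units [-0.008 -0.008 -0.   ]
```

Emit:
move_arm(
  series=[
    [[0,0,-0.02,-0.01,-0.1,0,0],[0,0,0,0,-0.08,0,0],[0,0,0,0,0,0,0]],
  ],
)

```text
time_s: 14.2
tcp_pos: [0.5266, -0.056, 0.0859]
ee_rot: [[-0.001, -0.998, 0.061], [0.001, 0.061, 0.998], [-1.0, 0.001, 0.001]]
wrist_force: [0.7, -0.2, -8.0]
gripper_width: 0.665
```

```bash
python3 to.py 0.5267 -0.0596 0.086 176.5
```

```text
t 14.2 tcp [ 0.5266 -0.056   0.0859] jaw 176.49 xcol [-1.e-03  9.e-04 -1.e+00] F [ 0.7 -0.2 -8. ] w 57.82 j [ 11.  27. -27.  -0. -36. -15.]
units shift [ 0.001 -0.06   0.002] norm 0.06 turnz deg 0.01 units 0.001 tilt units [-0.006 -0.007 -0.   ]
```

Emit:
move_arm(
  series=[
    [[0,0,0,0,-0.03,0,0],[0,0,0,0,-0.02,0,0]],
  ],
)

```text
time_s: 14.45
tcp_pos: [0.5267, -0.0586, 0.0861]
ee_rot: [[-0.0, -0.998, 0.062], [0.002, 0.062, 0.998], [-1.0, 0.0, 0.002]]
wrist_force: [-1.5, 8.8, -8.2]
gripper_width: 0.669
```

Emit:
move_arm(
  series=[
    [[0,0,0,0,-0.02,0,0]],
  ],
)

```text
time_s: 14.58
tcp_pos: [0.5267, -0.0587, 0.0861]
ee_rot: [[0.0, -0.998, 0.061], [0.004, 0.061, 0.998], [-1.0, -0.0, 0.004]]
wrist_force: [-1.8, 9.0, -7.4]
gripper_width: 0.664
```

Emit:
move_arm(
  series=[
    [[-0.03,0,0,0,0,-0.02,0],[0,0,0,0,-0.01,-0.02,0]],
  ],
)

```text
time_s: 14.82
tcp_pos: [0.527, -0.0584, 0.0854]
ee_rot: [[0.001, -0.998, 0.06], [-0.0, 0.06, 0.998], [-1.0, -0.001, -0.0]]
wrist_force: [-4.9, 7.3, 7.1]
gripper_width: 0.664
```

Emit:
move_arm(
  series=[
    [[0,0,0,0,-0.01,-0.015,0]],
  ],
)

```text
time_s: 14.95
tcp_pos: [0.527, -0.0584, 0.0854]
ee_rot: [[0.001, -0.998, 0.06], [0.0, 0.06, 0.998], [-1.0, -0.001, 0.0]]
wrist_force: [-2.5, 4.5, -1.7]
gripper_width: 0.664
```

Emit:
move_arm(
  series=[
    [[0,0,0,0,-0.015,0,0],[0,0,0,0,0,0,0.75],[0,0,0,0,0,0,0.87],[0,0,0,0,0,0.03,0.87],[0,0,0,0,0,0.4,0.87],[0,0,0,0,0,0.6,0.87],[0,0,0,0,0.5,0.6,0.87],[0,0,0,0,0.8,0.2,0.87],[0,0,0,0.2,0.8,0,0.87],[0,0,0,0.2,0.8,0,0.87],[0,0,0,0,0,0,0.87]],
  ],
)

```text
time_s: 16.32
tcp_pos: [0.5575, 0.1187, 0.2081]
ee_rot: [[0.023, -0.998, 0.06], [0.003, 0.06, 0.998], [-1.0, -0.023, 0.004]]
wrist_force: [0.2, -0.7, 0.9]
gripper_width: 0.866
```

```bash
cat > m3.py <<'E'
from h import *
from m2 import comp
import sys
from m1 import blockmodel
for c in('top','scene'):
    im,d=cap(c); np.save(f'/tmp/{c}_i.npy',im)
    u=proj(c,[[.528,-.04,.04]])[0].astype(int); k=im[u[1]-40:u[1]+40,u[0]-50:u[0]+50]
    cv2.imwrite(f'pics/{sys.argv[1]}{c}.png',cv2.cvtColor(cv2.resize(k,None,fx=7,fy=7,interpolation=cv2.INTER_CUBIC),cv2.COLOR_RGB2BGR))
E
python3 m3.py s6; python3 to.py
```

```text
t 16.43 tcp [0.5564 0.1161 0.2077] jaw 176.39 xcol [ 0.0208  0.0018 -0.9998] F [0.3 0.1 0.2] w 75.39 j [ 28.  20. -15.   1. -53. -32.]
```

View pics/s6top.png

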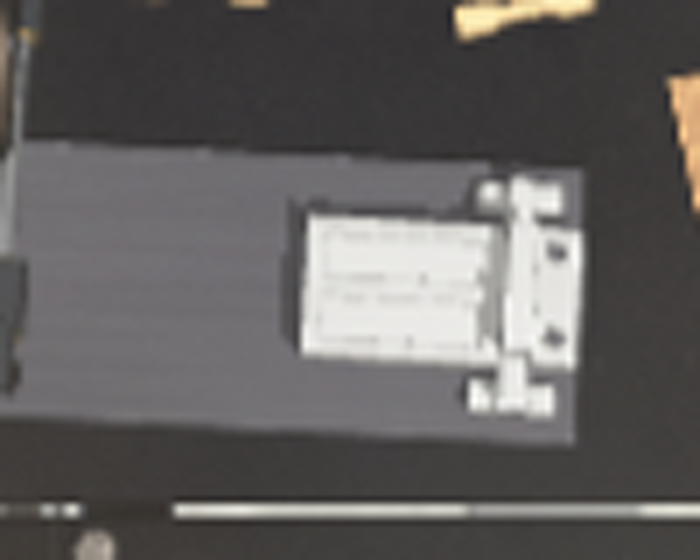

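View pics/s6scene.png

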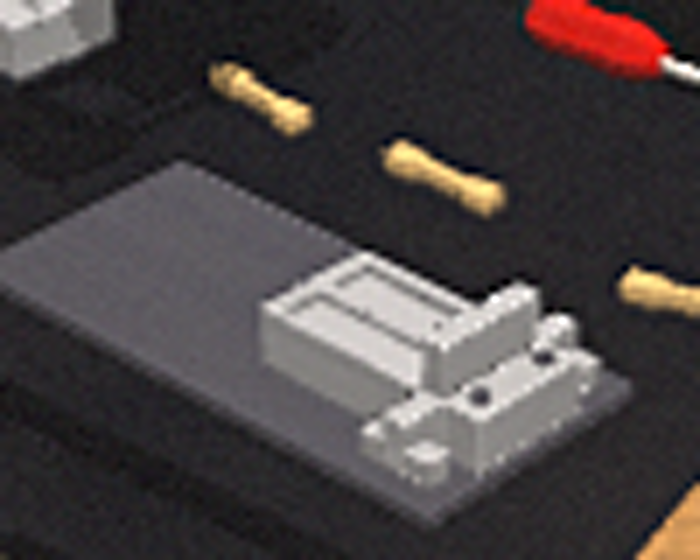

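```bash
cat > m4.py <<'E'
from h import *
from m2 import comp,spacer
def asm(x,blocks,sp):
    # x: tray x,y,yaw ; blocks list of (tx,ty,dyaw) ; sp (tx,ty) or None
    c,s=np.cos(x[2]),np.sin(x[2]); f=lambda a,b:(x[0]+c*a-s*b,x[1]+s*a+c*b)
    o=[box(x[0],x[1],x[2],.058,.02,.012,.038,0,-.118)]
    for b in blocks: o.append(box(*f(b[0],b[1]),x[2]+b[2],.058,.084,.012,.038))
    if sp is not None: o+=spacer((*f(*sp[:2]),x[2]+sp[2]),.012)
    return o
def fitasm(c,im,th,blocks,sp,p0,free):
    """free: function p-> (tray,blocks,sp)"""
    g=im.mean(2); q=proj(c,np.vstack(asm(*free(p0)))); pad=8
    roi=(int(q[:,0].min()-pad),int(q[:,1].min()-pad),int(q[:,0].max()+pad),int(q[:,1].max()+pad))
    m=comp(softmask(g,roi,th-20,th+20))
    def cost(p):
        s=sil(c,asm(*free(p)),roi); return 1-(s&m).sum()/(s|m).sum()
    p=np.array(p0,float)
    for k in range(4):
        sim=[p]+[p+d for d in np.diag(np.where(np.arange(len(p))%6<0,0,(0.004 if k%2==0 else -0.0025))*np.ones(len(p)))]
        o=minimize(cost,p,method='Nelder-Mead',options=dict(initial_simplex=sim,xatol=5e-5,fatol=1e-6,maxiter=600)); p=o.x
    s=sil(c,asm(*free(p)),roi); cv2.imwrite(f'pics/asm_{c}.png',cv2.resize(np.stack([m*255,s*255,0*s],2).astype(np.uint8),None,fx=1.5,fy=1.5))
    return p,1-o.fun
E
python3 - <<'E'
from m4 import *
for c,th in(('top',165),('scene',118)):
    im=np.load(f'/tmp/{c}_i.npy')
    free=lambda p:(np.array([p[0],p[1],np.radians(-3.48)]),[(p[2],p[3],p[4]*10)],(p[5],p[6],0))
    p,i=fitasm(c,im,th,None,None,[.53,-.007,0,-.054,0,0,-.102],free)
    p[4]*=10; print(c,np.round(p,4),round(i,3))
E
python3 -c "
import cv2,numpy as np
a=[cv2.resize(cv2.imread(f'pics/asm_{c}.png'),(390,330)) for c in ('top','scene')]
cv2.imwrite('pics/asm.png',np.hstack(a))"
```

```text
top [ 5.312e-01 -5.600e-03  1.000e-04 -5.430e-02 -6.000e-03  8.000e-04
 -1.024e-01] 0.877
scene [ 5.286e-01 -5.900e-03  1.000e-04 -5.450e-02 -7.300e-03  4.000e-04
 -1.018e-01] 0.944
```

View pics/asm.png

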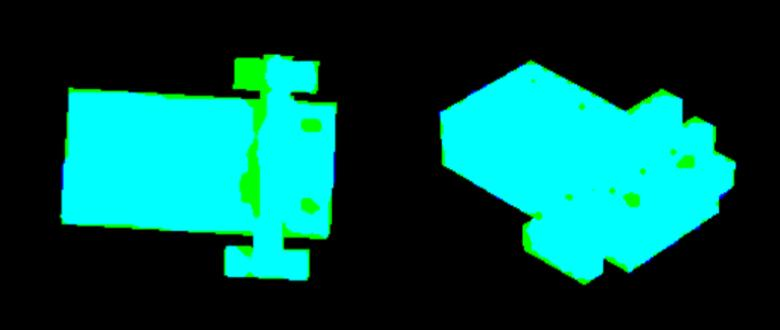

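```bash
python3 to.py 0.525 -0.108 0.17 86.5
```

```text
t 16.43 tcp [0.5564 0.1161 0.2077] jaw 176.39 xcol [ 0.0208  0.0018 -0.9998] F [0.3 0.1 0.2] w 75.39 j [ 28.  20. -15.   1. -53. -32.]
units shift [-0.523 -3.736 -0.628] norm 3.82 turnz deg -89.89 units -11.236 tilt units [-0.013  0.149  0.   ]
```

Emit:
move_arm(
  series=[
    [[-0.02,0.15,-1,0,-0.34,0,0.5],[0,0,-1,-0.05,-0.34,0,0.5],[0,0,-1,-0.05,-0.34,0,0.5],[0,0,-1,-0.05,-0.34,0,0.5],[0,0,-1,-0.05,-0.34,0,0.5],[0,0,-1,-0.05,-0.34,0,0.5],[0,0,-1,-0.05,-0.34,0,0.5],[0,0,-1,-0.05,-0.34,0,0.5],[0,0,-1,-0.05,-0.34,0,0.5],[0,0,-1,-0.05,-0.34,0,0.5],[0,0,-1,-0.05,-0.34,-0.2,0.5],[0,0,-0.23,0,0,-0.2,0.4],[0,0,0,0,0,0,0.4]],
  ],
)

```text
time_s: 18.05
tcp_pos: [0.516, -0.1328, 0.1847]
ee_rot: [[-0.006, 0.134, 0.991], [0.001, 0.991, -0.134], [-1.0, 0.0, -0.006]]
wrist_force: [0.3, 0.5, -0.7]
gripper_width: 0.419
```

```bash
python3 to.py 0.525 -0.108 0.15 86.5
```

```text
t 18.05 tcp [ 0.516  -0.1328  0.1847] jaw 82.3 xcol [-0.0057  0.001  -1.    ] F [ 0.3  0.5 -0.7] w 36.41 j [   3.   19.  -21.   -0.  -50. -101.]
units shift [ 0.15   0.413 -0.579] norm 0.73 turnz deg 4.2 units 0.525 tilt units [-0.007 -0.041 -0.   ]
```

Emit:
move_arm(
  series=[
    [[0,-0.04,0.5,0.15,0.41,-0.2,0.4],[0,0,0,0,0,0,0.4],[0,0,0,0,0,0,0.4]],
  ],
)

```text
time_s: 18.42
tcp_pos: [0.5256, -0.1076, 0.1738]
ee_rot: [[0.002, 0.059, 0.998], [0.0, 0.998, -0.059], [-1.0, 0.0, 0.002]]
wrist_force: [-0.3, 0.0, 0.2]
gripper_width: 0.403
```

```bash
python3 to.py 0.525 -0.108 0.13 86.5
```

```text
t 18.43 tcp [ 0.5256 -0.1076  0.1738] jaw 86.59 xcol [ 1.7e-03  2.0e-04 -1.0e+00] F [-0.3  0.   0.2] w 35.02 j [  6.  20. -21.   0. -48. -99.]
units shift [-0.009 -0.007 -0.73 ] norm 0.73 turnz deg -0.09 units -0.011 tilt units [-0.001  0.013  0.   ]
```

Emit:
move_arm(
  series=[
    [[0,0.01,0,-0.01,0,-0.45,0.4],[0,0,0,0,0,-0.45,0.4],[0,0,0,0,0,0,0.4],[0,0,0,0,0,0,0.4]],
  ],
)

```text
time_s: 18.92
tcp_pos: [0.5266, -0.1083, 0.1223]
ee_rot: [[0.007, 0.059, 0.998], [-0.0, 0.998, -0.059], [-1.0, 0.0, 0.007]]
wrist_force: [0.4, -0.4, -0.2]
gripper_width: 0.4
```

```bash
python3 to.py 0.525 -0.108 0.111 86.5
```

```text
t 18.93 tcp [ 0.5266 -0.1083  0.1223] jaw 86.63 xcol [ 6.9e-03 -3.0e-04 -1.0e+00] F [ 0.4 -0.4 -0.2] w 34.8 j [  6.  24. -24.   0. -41. -99.]
units shift [-0.027  0.006 -0.189] norm 0.19 turnz deg -0.13 units -0.016 tilt units [0.002 0.05  0.   ]
```

Emit:
move_arm(
  series=[
    [[0,0.05,-0.01,-0.02,0.01,-0.15,0.4],[0,0,0,0,0,0,0.4],[0,0,0,0,0,-0.02,0.4]],
  ],
)

```text
time_s: 19.3
tcp_pos: [0.5266, -0.1078, 0.1139]
ee_rot: [[0.004, 0.06, 0.998], [-0.0, 0.998, -0.06], [-1.0, 0.0, 0.004]]
wrist_force: [-0.6, -0.4, 0.4]
gripper_width: 0.403
```

```bash
python3 to.py 0.525 -0.108 0.111 86.5
```

```text
t 19.3 tcp [ 0.5266 -0.1078  0.1139] jaw 86.55 xcol [ 4.1e-03 -1.0e-04 -1.0e+00] F [-0.6 -0.4  0.4] w 35.04 j [  6.  25. -25.   0. -40. -99.]
units shift [-0.026 -0.003 -0.049] norm 0.06 turnz deg -0.05 units -0.006 tilt units [0.001 0.03  0.   ]
```

Emit:
move_arm(
  series=[
    [[0,0.03,0,-0.03,0,-0.04,0.4],[0,0,0,0,0,0,0],[0,0,0,0,0,0,0],[0,0,0,0,0,0,0],[0,0,0,0,0,0,0]],
  ],
)

```text
time_s: 19.92
tcp_pos: [0.5247, -0.1078, 0.1116]
ee_rot: [[-0.0, 0.06, 0.998], [-0.0, 0.998, -0.06], [-1.0, -0.0, -0.0]]
wrist_force: [-0.3, -0.0, 0.1]
gripper_width: 0.129
```

```bash
python3 to.py 0.525 -0.108 0.111 86.5
```

```text
t 19.93 tcp [ 0.5247 -0.1078  0.1116] jaw 86.55 xcol [-0.e+00 -2.e-04 -1.e+00] F [-0.3 -0.   0.1] w 11.24 j [  6.  25. -25.   0. -40. -99.]
units shift [ 0.005 -0.003 -0.01 ] norm 0.01 turnz deg -0.05 units -0.006 tilt units [ 0.001 -0.     0.   ]
```

Emit:
move_arm(
  series=[
    [[0,0,0,0,0,0.15,0],[0,0,0,0,0,0.25,0],[0,0,0,0,0,0.25,0],[0,0,0,0,0,0.25,0],[0,0,0,0,0,0,0]],
  ],
)

```text
time_s: 20.55
tcp_pos: [0.5244, -0.1077, 0.17]
ee_rot: [[0.001, 0.06, 0.998], [0.0, 0.998, -0.06], [-1.0, 0.0, 0.001]]
wrist_force: [0.6, -0.3, -2.1]
gripper_width: 0.134
```

```bash
python3 to.py 0.531 -0.008 0.165 86.5
```

```text
t 20.55 tcp [ 0.5244 -0.1077  0.17  ] jaw 86.54 xcol [ 9.e-04  3.e-04 -1.e+00] F [ 0.6 -0.3 -2.1] w 11.62 j [  6.  21. -22.  -0. -48. -99.]
units shift [ 0.111  1.661 -0.083] norm 1.67 turnz deg -0.04 units -0.005 tilt units [-0.002  0.006  0.   ]
```

Emit:
move_arm(
  series=[
    [[0,0,0,0.03,0.5,0,0],[0,0,0,0.03,0.6,0,0],[0,0,0,0.03,0.58,0,0],[0,0,0,0,0,0,0],[0,0,0,0,0,0,0]],
  ],
)

```text
time_s: 21.18
tcp_pos: [0.5283, -0.0049, 0.1694]
ee_rot: [[-0.001, 0.063, 0.998], [0.001, 0.998, -0.063], [-1.0, 0.001, -0.001]]
wrist_force: [0.3, 0.0, -1.9]
gripper_width: 0.136
```

```bash
python3 to.py 0.5305 -0.007 0.13 86.5; python3 m3.py s7
```

```text
t 21.18 tcp [ 0.5283 -0.0049  0.1694] jaw 86.4 xcol [-1.1e-03  6.0e-04 -1.0e+00] F [ 0.3  0.  -1.9] w 11.84 j [  17.   20.  -23.   -0.  -48. -111.]
units shift [ 0.036 -0.035 -0.657] norm 0.66 turnz deg 0.1 units 0.012 tilt units [-0.005 -0.008 -0.   ]
```

View pics/s7scene.png

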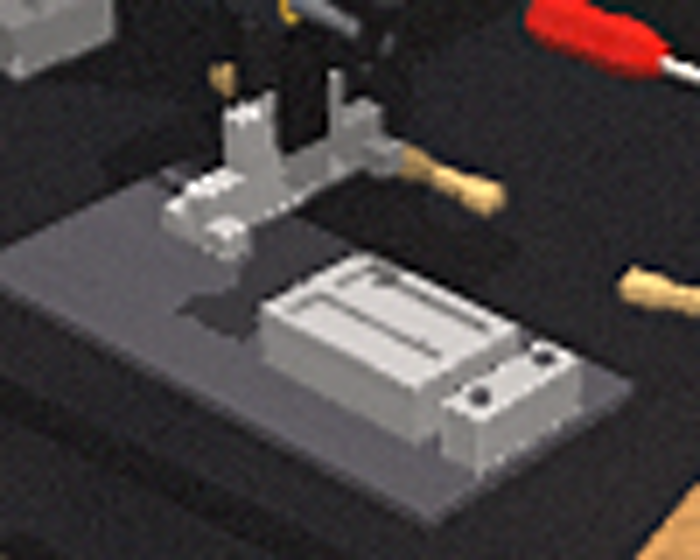

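Block stays in place with a 12 mm gap; spacer carried. Lower it.

Emit:
move_arm(
  series=[
    [[0,0,0,0.02,0,-0.4,0],[0,0,0,0,0,-0.35,0],[0,0,0,0,0,0,0],[0,0,0,0,0,0,0]],
  ],
)

```text
time_s: 21.78
tcp_pos: [0.5302, -0.0084, 0.1246]
ee_rot: [[0.001, 0.068, 0.998], [0.001, 0.998, -0.068], [-1.0, 0.001, 0.001]]
wrist_force: [0.0, -0.0, -1.3]
gripper_width: 0.137
```

```bash
python3 to.py 0.5305 -0.008 0.1145 86.5
```

```text
t 21.77 tcp [ 0.5302 -0.0084  0.1246] jaw 86.09 xcol [ 1.2e-03  7.0e-04 -1.0e+00] F [ 0.  -0.  -1.3] w 11.96 j [  17.   24.  -25.   -0.  -41. -111.]
units shift [ 0.005  0.006 -0.168] norm 0.17 turnz deg 0.41 units 0.051 tilt units [-0.005  0.009  0.   ]
```

Emit:
move_arm(
  series=[
    [[0,0.01,0.05,0,0,-0.12,0],[0,0,0,0,0,-0.05,0],[0,0,0,0,0,0,0]],
  ],
)

```text
time_s: 22.15
tcp_pos: [0.531, -0.0085, 0.1154]
ee_rot: [[0.003, 0.061, 0.998], [0.001, 0.998, -0.061], [-1.0, 0.002, 0.003]]
wrist_force: [-0.5, -0.2, -2.6]
gripper_width: 0.134
```

```bash
python3 to.py 0.5305 -0.012 0.1116 86.5
```

```text
t 22.15 tcp [ 0.531  -0.0085  0.1154] jaw 86.5 xcol [ 0.0028  0.0015 -1.    ] F [-0.5 -0.2 -2.6] w 11.67 j [  17.   24.  -25.   -0.  -40. -110.]
units shift [-0.009 -0.058 -0.063] norm 0.09 turnz deg 0.0 units 0.0 tilt units [-0.01  0.02  0.  ]
```

Emit:
move_arm(
  series=[
    [[-0.01,0.02,0,-0.01,-0.03,-0.04,0],[0,0,0,0,0,0,0]],
  ],
)

```text
time_s: 22.4
tcp_pos: [0.5305, -0.0103, 0.1131]
ee_rot: [[0.0, 0.061, 0.998], [0.0, 0.998, -0.061], [-1.0, 0.0, 0.0]]
wrist_force: [0.2, 0.0, -1.7]
gripper_width: 0.138
```

Emit:
move_arm(
  series=[
    [[0,0,0,0,-0.015,0,0]],
  ],
)

```text
time_s: 22.52
tcp_pos: [0.5306, -0.0112, 0.1132]
ee_rot: [[0.001, 0.061, 0.998], [0.0, 0.998, -0.061], [-1.0, 0.0, 0.001]]
wrist_force: [0.4, -0.4, -1.9]
gripper_width: 0.134
```

```bash
python3 to.py 0.5305 -0.012 0.1116 86.5
```

```text
t 22.52 tcp [ 0.5306 -0.0112  0.1132] jaw 86.52 xcol [ 6.e-04  1.e-04 -1.e+00] F [ 0.4 -0.4 -1.9] w 11.69 j [  16.   25.  -26.    0.  -40. -110.]
units shift [-0.002 -0.013 -0.026] norm 0.03 turnz deg -0.02 units -0.003 tilt units [-0.001  0.004  0.   ]
```

Emit:
move_arm(
  series=[
    [[0,0,0,0,-0.01,0,0]],
  ],
)

```text
time_s: 22.65
tcp_pos: [0.5306, -0.0119, 0.1132]
ee_rot: [[0.001, 0.061, 0.998], [0.0, 0.998, -0.061], [-1.0, 0.0, 0.001]]
wrist_force: [-0.1, 0.5, -1.7]
gripper_width: 0.131
```

Emit:
move_arm(
  series=[
    [[0,0,0,0,-0.008,0,0]],
  ],
)

```text
time_s: 22.78
tcp_pos: [0.5306, -0.0121, 0.1132]
ee_rot: [[0.001, 0.061, 0.998], [0.001, 0.998, -0.061], [-1.0, 0.001, 0.001]]
wrist_force: [-1.2, 4.2, -1.5]
gripper_width: 0.137
```

Emit:
move_arm(
  series=[
    [[0,0,0,0,0.003,-0.03,0],[0,0,0,0,0,-0.02,0]],
  ],
)

```text
time_s: 23.02
tcp_pos: [0.5308, -0.0118, 0.1115]
ee_rot: [[0.001, 0.06, 0.998], [0.0, 0.998, -0.06], [-1.0, 0.0, 0.001]]
wrist_force: [-4.9, 1.9, 13.0]
gripper_width: 0.134
```

```bash
python3 to.py 0.5305 -0.012 0.1116 86.5
```

```text
t 23.02 tcp [ 0.5308 -0.0118  0.1115] jaw 86.56 xcol [ 1.2e-03  2.0e-04 -1.0e+00] F [-4.9  1.9 13. ] w 11.63 j [  16.   25.  -26.    0.  -40. -110.]
units shift [-0.005 -0.003  0.001] norm 0.01 turnz deg -0.06 units -0.008 tilt units [-0.001  0.009  0.   ]
```

Emit:
move_arm(
  series=[
    [[0,0,0,0,0,0,0.3],[0,0,0,0,0,0.02,0.45],[0,0,0,0,0,0.2,0.45],[0,0,0,0,0,0.6,0.45],[0,0,0,0,0,0.6,0.6],[0,0,0,0,0,0,0.87]],
  ],
)

```text
time_s: 23.78
tcp_pos: [0.5318, -0.0122, 0.2019]
ee_rot: [[0.004, 0.059, 0.998], [-0.001, 0.998, -0.059], [-1.0, -0.0, 0.004]]
wrist_force: [-0.6, 0.6, 0.1]
gripper_width: 0.596
```

```bash
python3 to.py 0.651 0.281 0.17 173; python3 - <<'E'
from h import *
im,d=cap('top'); np.save('/tmp/top_i.npy',im); np.save('/tmp/top_d.npy',d)
W=cloud('top',d)
m=(W[...,1]>.17)&(W[...,1]<.42)&(W[...,0]>.55)&(W[...,0]<.85)&(W[...,2]>.015)
for x0 in np.arange(.58,.84,.02):
    row=[]
    for y0 in np.arange(.18,.42,.02):
        k=(abs(W[...,0]-x0)<.01)&(abs(W[...,1]-y0)<.01)
        row.append(int(1000*np.nanmax(W[...,2][k])) if k.any() else -99)
    print(round(x0,2),row)
E
python3 m1.py "dict(top=(47,69),scene=(38,58))" |grep 'top B'
python3 m3.py s8
```

```text
t 23.77 tcp [ 0.5318 -0.0122  0.2019] jaw 86.62 xcol [ 4.4e-03 -5.0e-04 -1.0e+00] F [-0.6  0.6  0.1] w 51.84 j [  16.   18.  -20.    0.  -52. -110.]
units shift [ 1.987  4.886 -0.531] norm 5.3 turnz deg 86.38 units 10.797 tilt units [0.004 0.031 0.   ]
0.58 [-99, -99, -99, -99, -99, -99, 3, 10, 9, 27, 25, 7]
0.6 [-99, -99, -99, 10, 8, 5, 11, 8, 8, 26, 27, 26]
0.62 [1057, 1058, 1057, 1057, 1057, 1058, 1056, 1025, 992, 960, 926, 80]
0.64 [7, 9, 9, 34, 34, 35, 29, 36, 9, 6, 83, 83]
0.66 [9, 7, 10, 31, 30, 33, 30, 35, 6, 10, 88, 87]
0.68 [7, 8, 7, 28, 33, 32, 31, 30, 11, 9, 81, 83]
0.7 [7, 6, 8, 9, 8, 9, 14, 9, 7, 8, 8, 11]
0.72 [10, 7, 6, 9, 9, 7, 8, 9, 7, 9, 9, 53]
0.74 [7, 7, 7, 8, 45, 45, 21, 25, 21, 63, 63, 64]
0.76 [8, 8, 7, 7, 51, 55, 53, 48, 51, 62, 62, 62]
0.78 [15, 9, 12, 9, 46, 56, 55, 38, 38, 61, 63, 64]
0.8 [8, 8, 7, 7, 6, 44, 21, 22, 21, 59, 58, 55]
0.82 [10, 7, 4, 7, 4, 7, 5, 6, 6, 10, 8, 5]
top B [0.6505 0.2803] -6.85 0.974
```

View pics/s8scene.png

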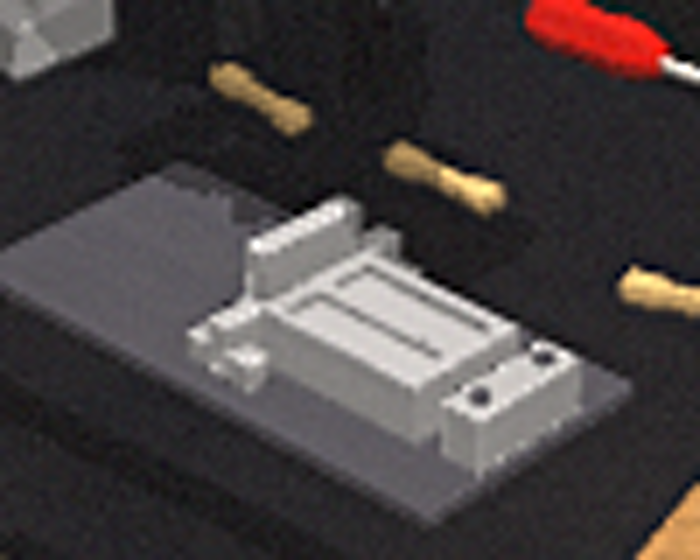

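Emit:
move_arm(
  series=[
    [[0,0.03,0.98,0.18,0.45,0,0.87],[0,0,0.98,0.18,0.45,0,0.87],[0,0,0.98,0.18,0.45,0,0.87],[0,0,0.98,0.18,0.45,0,0.87],[0,0,0.98,0.18,0.45,0,0.87],[0,0,0.98,0.18,0.45,0,0.87],[0,0,0.98,0.18,0.45,0,0.87],[0,0,0.98,0.18,0.45,0,0.87],[0,0,0.98,0.18,0.45,0,0.87],[0,0,0.98,0.18,0.45,0,0.87],[0,0,0.9,0.18,0.4,0,0.87],[0,0,0,0,0,0,0.87]],
  ],
)

```text
time_s: 25.42
tcp_pos: [0.6438, 0.2871, 0.1766]
ee_rot: [[-0.017, -0.996, 0.09], [-0.041, 0.09, 0.995], [-0.999, 0.013, -0.043]]
wrist_force: [-1.1, -0.4, -0.5]
gripper_width: 0.871
```

```bash
python3 to.py 0.6507 0.2807 0.12 173
```

```text
t 25.43 tcp [0.6438 0.2871 0.1766] jaw 174.82 xcol [-0.0167 -0.0414 -0.999 ] F [-1.1 -0.4 -0.5] w 75.74 j [ 38.  35.   5.   1. -62. -43.]
units shift [ 0.115 -0.107 -0.943] norm 0.96 turnz deg -1.82 units -0.228 tilt units [ 0.296 -0.12   0.   ]
```

Emit:
move_arm(
  series=[
    [[0.3,-0.12,-0.23,0.11,-0.1,-0.4,0.87],[0,0,0,0,0,-0.4,0.87],[0,0,0,0,0,0,0.87],[0,0,0,0,0,0,0.87]],
  ],
)

```text
time_s: 25.92
tcp_pos: [0.6486, 0.2783, 0.1241]
ee_rot: [[-0.007, -0.992, 0.128], [-0.003, 0.128, 0.992], [-1.0, 0.006, -0.003]]
wrist_force: [0.6, 0.7, 0.6]
gripper_width: 0.868
```

```bash
python3 to.py 0.6507 0.2807 0.073 173
```

```text
t 25.93 tcp [0.6486 0.2783 0.1241] jaw 172.65 xcol [-0.0068 -0.0025 -1.    ] F [0.6 0.7 0.6] w 75.5 j [ 36.  38.   2.  -0. -55. -44.]
units shift [ 0.036  0.04  -0.852] norm 0.85 turnz deg 0.35 units 0.044 tilt units [ 0.018 -0.049  0.   ]
```

Emit:
move_arm(
  series=[
    [[0.02,-0.05,0.04,0.03,0.03,-0.3,0.87],[0,0,0,0,0,-0.2,0.87],[0,0,0,0,0,0,0.87],[0,0,0,0,0,0,0.87]],
  ],
)

```text
time_s: 26.42
tcp_pos: [0.6517, 0.2805, 0.0974]
ee_rot: [[0.005, -0.992, 0.123], [0.003, 0.123, 0.992], [-1.0, -0.005, 0.003]]
wrist_force: [0.9, -0.0, 0.7]
gripper_width: 0.869
```

```bash
python3 to.py 0.6507 0.2807 0.073 173
```

```text
t 26.43 tcp [0.6517 0.2805 0.0974] jaw 172.95 xcol [ 0.0052  0.0028 -1.    ] F [ 0.9 -0.   0.7] w 75.56 j [ 36.  40.   1.   0. -51. -43.]
units shift [-0.017  0.003 -0.407] norm 0.41 turnz deg 0.05 units 0.007 tilt units [-0.02   0.037  0.   ]
```

Emit:
move_arm(
  series=[
    [[-0.02,0.04,0,-0.02,0,-0.25,0.87],[0,0,0,0,0,-0.12,0.87],[0,0,0,0,0,0,0.87],[0,0,0,0,0,0,0.87]],
  ],
)

```text
time_s: 26.92
tcp_pos: [0.6506, 0.2806, 0.0744]
ee_rot: [[0.0, -0.992, 0.123], [0.0, 0.123, 0.992], [-1.0, -0.0, 0.0]]
wrist_force: [0.7, -0.0, -0.3]
gripper_width: 0.871
```

```bash
python3 to.py 0.6507 0.2807 0.073 173
```

```text
t 26.93 tcp [0.6506 0.2806 0.0744] jaw 172.95 xcol [ 0.e+00  3.e-04 -1.e+00] F [ 0.7 -0.  -0.3] w 75.82 j [ 36.  41.   0.  -0. -49. -43.]
units shift [ 0.001  0.001 -0.023] norm 0.02 turnz deg 0.05 units 0.007 tilt units [-0.002  0.     0.   ]
```

Emit:
move_arm(
  series=[
    [[0,0,0,0,0,-0.02,0],[0,0,0,0,0,0,0],[0,0,0,0,0,0,0],[0,0,0,0,0,0,0],[0,0,0,0,0,0,0]],
  ],
)

```text
time_s: 27.55
tcp_pos: [0.6502, 0.2807, 0.0736]
ee_rot: [[-0.001, -0.992, 0.123], [0.0, 0.123, 0.992], [-1.0, 0.001, 0.0]]
wrist_force: [0.1, 0.1, 0.0]
gripper_width: 0.666
```

```bash
python3 to.py 0.5330 0.056 0.12 176.5
```

```text
t 27.55 tcp [0.6502 0.2807 0.0736] jaw 172.94 xcol [-6.e-04  4.e-04 -1.e+00] F [0.1 0.1 0. ] w 57.93 j [ 36.  41.   0.  -0. -49. -43.]
units shift [-1.953 -3.746  0.774] norm 4.29 turnz deg 3.56 units 0.445 tilt units [-0.003 -0.004 -0.   ]
```

Emit:
move_arm(
  series=[
    [[0,0,0,0,0,0.4,0],[0,0,0,0,0,0.4,0],[0,0,0.05,-0.23,-0.4,0.03,0],[0,0,0.06,-0.24,-0.47,0.03,0],[0,0,0.06,-0.24,-0.47,0.03,0],[0,0,0.06,-0.24,-0.47,0.03,0],[0,0,0.06,-0.24,-0.47,0.03,0],[0,0,0.06,-0.24,-0.47,0.03,0],[0,0,0.06,-0.24,-0.47,0.03,0],[0,0,0,-0.2,-0.3,0,0],[0,0,0,0,0,0,0],[0,0,0,0,0,0,0]],
  ],
)

```text
time_s: 29.05
tcp_pos: [0.516, 0.0559, 0.1066]
ee_rot: [[-0.051, -0.996, 0.078], [-0.015, 0.079, 0.997], [-0.999, 0.05, -0.019]]
wrist_force: [0.2, 0.1, -8.2]
gripper_width: 0.663
```

```bash
python3 to.py 0.5335 0.047 0.105 176.5
```

```text
t 29.05 tcp [0.516  0.0559 0.1066] jaw 175.49 xcol [-0.0511 -0.015  -0.9986] F [ 0.2  0.1 -8.2] w 57.71 j [ 24.  25. -25.  -1. -42. -28.]
units shift [ 0.291 -0.149 -0.027] norm 0.33 turnz deg 1.01 units 0.127 tilt units [ 0.107 -0.366  0.   ]
```

Emit:
move_arm(
  series=[
    [[0.11,-0.37,0.13,0.29,-0.1,0,0],[0,0,0,0,0,0,0],[0,0,0,0,0,0,0]],
  ],
)

```text
time_s: 29.42
tcp_pos: [0.5331, 0.051, 0.1047]
ee_rot: [[-0.002, -0.998, 0.059], [-0.0, 0.059, 0.998], [-1.0, 0.002, -0.001]]
wrist_force: [-0.9, 0.5, -9.7]
gripper_width: 0.663
```

```bash
python3 to.py 0.5333 0.047 0.0865 176.5
```

```text
t 29.43 tcp [0.5331 0.051  0.1047] jaw 176.6 xcol [-2.5e-03 -4.0e-04 -1.0e+00] F [-0.9  0.5 -9.7] w 57.7 j [ 23.  26. -25.  -0. -39. -26.]
units shift [ 0.003 -0.066 -0.303] norm 0.31 turnz deg -0.1 units -0.012 tilt units [ 0.003 -0.018  0.   ]
```

Emit:
move_arm(
  series=[
    [[0,-0.02,0,0,-0.03,-0.15,0],[0,0,0,0,0,-0.12,0],[0,0,0,0,0,0,0]],
  ],
)

```text
time_s: 29.8
tcp_pos: [0.5323, 0.0497, 0.0866]
ee_rot: [[-0.002, -0.998, 0.059], [-0.001, 0.059, 0.998], [-1.0, 0.002, -0.001]]
wrist_force: [-0.7, 1.2, -9.6]
gripper_width: 0.663
```

```bash
python3 to.py 0.5328 0.039 0.0865 176.5; python3 m3.py s9
```

```text
t 29.8 tcp [0.5323 0.0497 0.0866] jaw 176.63 xcol [-0.0021 -0.001  -1.    ] F [-0.7  1.2 -9.6] w 57.68 j [ 23.  27. -26.   0. -37. -26.]
units shift [ 0.009 -0.178 -0.002] norm 0.18 turnz deg -0.13 units -0.016 tilt units [ 0.007 -0.015  0.   ]
```

View pics/s9scene.png

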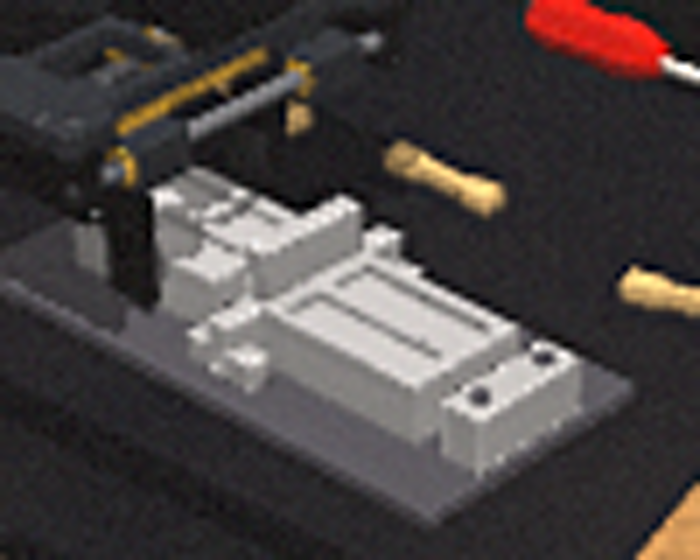

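Emit:
move_arm(
  series=[
    [[0,0,-0.02,0,-0.09,0,0],[0,0,0,0,-0.07,0,0],[0,0,0,0,0,0,0]],
  ],
)

```text
time_s: 30.28
tcp_pos: [0.5331, 0.0395, 0.0879]
ee_rot: [[0.001, -0.998, 0.062], [-0.0, 0.062, 0.998], [-1.0, -0.001, -0.0]]
wrist_force: [0.1, 1.7, -9.8]
gripper_width: 0.661
```

```bash
python3 to.py 0.5328 0.036 0.0865 176.5
```

```text
t 30.27 tcp [0.5331 0.0395 0.0879] jaw 176.46 xcol [ 6.e-04 -2.e-04 -1.e+00] F [ 0.1  1.7 -9.8] w 57.49 j [ 22.  27. -26.   0. -37. -25.]
units shift [-0.005 -0.058 -0.024] norm 0.06 turnz deg 0.04 units 0.005 tilt units [0.001 0.005 0.   ]
```

Emit:
move_arm(
  series=[
    [[0,0,0,0,-0.02,-0.015,0]],
  ],
)

```text
time_s: 30.4
tcp_pos: [0.5332, 0.0382, 0.0872]
ee_rot: [[0.001, -0.998, 0.062], [0.0, 0.062, 0.998], [-1.0, -0.001, 0.0]]
wrist_force: [-0.1, -0.3, -9.2]
gripper_width: 0.666
```

Emit:
move_arm(
  series=[
    [[0,0,0,0,-0.01,0,0]],
  ],
)

```text
time_s: 30.52
tcp_pos: [0.5332, 0.0375, 0.0872]
ee_rot: [[0.001, -0.998, 0.062], [0.0, 0.062, 0.998], [-1.0, -0.001, 0.0]]
wrist_force: [0.3, -0.1, -8.7]
gripper_width: 0.663
```

Emit:
move_arm(
  series=[
    [[0,0,0,0,-0.01,0,0]],
  ],
)

```text
time_s: 30.65
tcp_pos: [0.5333, 0.037, 0.0872]
ee_rot: [[0.001, -0.998, 0.062], [0.0, 0.062, 0.998], [-1.0, -0.001, 0.0]]
wrist_force: [-0.9, 3.1, -8.8]
gripper_width: 0.66
```

Emit:
move_arm(
  series=[
    [[0,0,0,0,-0.005,0,0]],
  ],
)

```text
time_s: 30.78
tcp_pos: [0.5333, 0.0369, 0.0872]
ee_rot: [[0.002, -0.998, 0.062], [0.001, 0.062, 0.998], [-1.0, -0.002, 0.001]]
wrist_force: [-0.6, 2.0, -8.6]
gripper_width: 0.668
```

Emit:
move_arm(
  series=[
    [[0,0,0,0,0,-0.02,0]],
  ],
)

```text
time_s: 30.9
tcp_pos: [0.5334, 0.037, 0.0861]
ee_rot: [[0.002, -0.998, 0.062], [0.001, 0.062, 0.998], [-1.0, -0.002, 0.001]]
wrist_force: [0.6, 0.3, -9.5]
gripper_width: 0.664
```

Emit:
move_arm(
  series=[
    [[0,0,0,0,0,-0.02,0]],
  ],
)

```text
time_s: 31.02
tcp_pos: [0.5334, 0.037, 0.0855]
ee_rot: [[0.001, -0.998, 0.061], [0.0, 0.061, 0.998], [-1.0, -0.001, 0.0]]
wrist_force: [-4.1, 1.5, 3.1]
gripper_width: 0.664
```

Emit:
move_arm(
  series=[
    [[0,0,0,0,-0.01,-0.005,0]],
  ],
)

```text
time_s: 31.15
tcp_pos: [0.5335, 0.0369, 0.0856]
ee_rot: [[0.002, -0.998, 0.062], [0.001, 0.062, 0.998], [-1.0, -0.002, 0.001]]
wrist_force: [-2.5, 4.6, -5.0]
gripper_width: 0.662
```

Emit:
move_arm(
  series=[
    [[0,0,0,0,-0.01,0,0]],
  ],
)

```text
time_s: 31.28
tcp_pos: [0.5334, 0.0368, 0.0856]
ee_rot: [[0.002, -0.998, 0.062], [0.002, 0.062, 0.998], [-1.0, -0.002, 0.002]]
wrist_force: [-2.0, 5.1, -6.9]
gripper_width: 0.66
```

Contact. Lower fully and release, retreat, then check.

Emit:
move_arm(
  series=[
    [[-0.01,0,0,0,0,-0.015,0],[0,0,0,0,0,0,0.75],[0,0,0,0,0,0,0.87],[0,0,0,0,0,0.03,0.87],[0,0,0,0,0,0.4,0.87],[0,0,0,0,0,0.6,0.87],[0,0,0,0,0.5,0.6,0.7],[0,0,0,0,0.8,0.2,0.5],[0,0,0,0.1,0.8,0,0.5],[0,0,0,0,0,0,0.5]],
  ],
)

```text
time_s: 32.52
tcp_pos: [0.5454, 0.1653, 0.2044]
ee_rot: [[0.019, -0.998, 0.06], [0.003, 0.06, 0.998], [-1.0, -0.019, 0.004]]
wrist_force: [-0.0, -0.3, -0.0]
gripper_width: 0.533
```

```bash
python3 m3.py s10; cat > m5.py <<'E'
from m4 import *
import sys
sp=len(sys.argv)>1
for c,th in(('top',165),('scene',118)):
    im=np.load(f'/tmp/{c}_i.npy')
    free=lambda p:(np.array([p[0],p[1],np.radians(-3.48)]),[(p[2],p[3],p[4]*10),(p[5],p[6],p[7]*10)],(p[8],p[9],0) if sp else None)
    p0=[.53,-.006,0,-.054,0,0,.042,0]+([0,-.006] if sp else [])
    p,i=fitasm(c,im,th,None,None,p0,free)
    p[4]*=10;p[7]*=10; print(c,np.round(p,4),'iou',round(i,3),'dist',round(np.hypot(p[5]-p[2],p[6]-p[3]),4))
a=[cv2.resize(cv2.imread(f'pics/asm_{c}.png'),(390,330)) for c in ('top','scene')]
cv2.imwrite('pics/asm.png',np.hstack(a))
E
python3 m5.py sp
```

```text
top [ 5.314e-01 -6.100e-03 -1.000e-04 -5.400e-02 -2.700e-03  5.000e-04
  4.150e-02 -6.300e-03  9.000e-04 -6.100e-03] iou 0.843 dist 0.0954
scene [ 5.29e-01 -6.00e-03 -3.00e-04 -5.41e-02  3.90e-03  4.00e-04  4.09e-02
  1.80e-02 -4.00e-04 -7.10e-03] iou 0.954 dist 0.0951
```

View pics/s10scene.png

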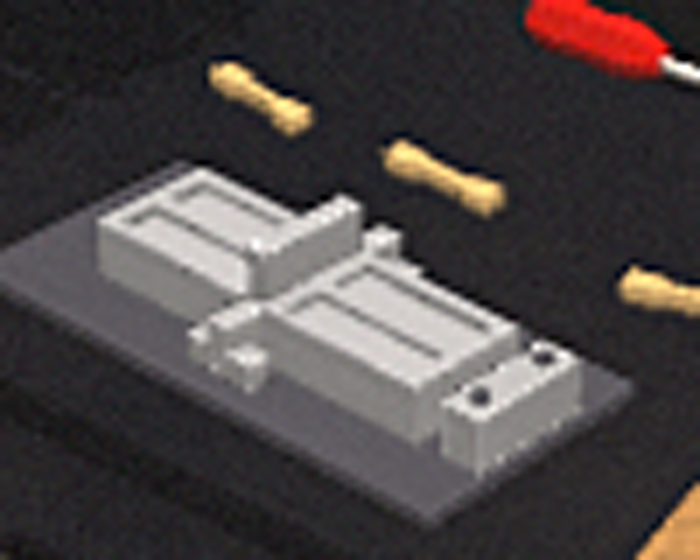

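View pics/s10top.png

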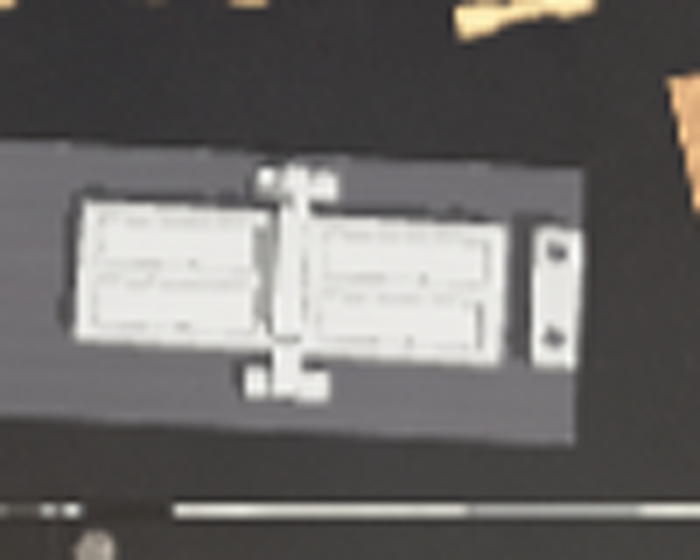

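View pics/asm.png

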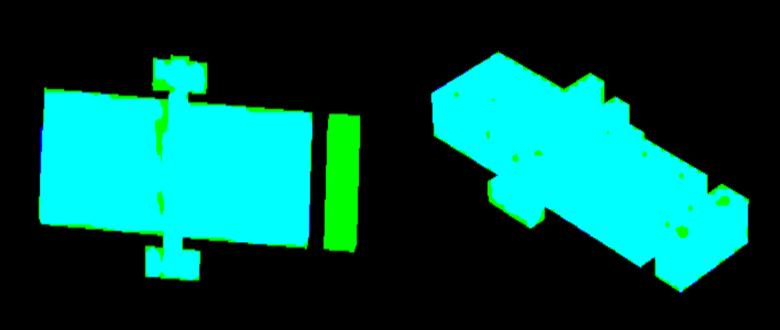

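```bash
python3 to.py 0.5308 -0.0118 0.16 86.5
```

```text
t 32.62 tcp [0.5445 0.1628 0.2038] jaw 176.37 xcol [ 0.0171  0.0021 -0.9999] F [ 0.7 -0.3 -0.8] w 45.02 j [ 33.  21. -16.   1. -53. -37.]
units shift [-0.229 -2.909 -0.729] norm 3.01 turnz deg -89.87 units -11.234 tilt units [-0.015  0.123  0.   ]
```

Emit:
move_arm(
  series=[
    [[0,0.1,-1,-0.02,-0.25,0,0.4],[0,0,-1,-0.02,-0.25,0,0.4],[0,0,-1,-0.02,-0.25,0,0.4],[0,0,-1,-0.02,-0.25,0,0.4],[0,0,-1,-0.02,-0.25,0,0.4],[0,0,-1,-0.02,-0.25,0,0.4],[0,0,-1,-0.02,-0.25,0,0.4],[0,0,-1,-0.02,-0.25,0,0.4],[0,0,-1,-0.02,-0.25,0,0.4],[0,0,-1,-0.02,-0.25,0,0.4],[0,0,-0.7,0,-0.2,0,0.4],[0,0,0,0,0,0,0.4],[0,0,0,0,0,0,0.4]],
  ],
)

```text
time_s: 34.25
tcp_pos: [0.526, -0.0219, 0.2013]
ee_rot: [[-0.008, 0.055, 0.998], [-0.002, 0.998, -0.055], [-1.0, -0.002, -0.008]]
wrist_force: [0.3, -0.2, 0.1]
gripper_width: 0.402
```

```bash
python3 to.py 0.5308 -0.0118 0.16 86.5
```

```text
t 34.25 tcp [ 0.526  -0.0219  0.2013] jaw 86.84 xcol [-0.008  -0.0018 -1.    ] F [ 0.3 -0.2  0.1] w 35.0 j [  15.   18.  -20.   -0.  -52. -108.]
units shift [ 0.081  0.168 -0.688] norm 0.71 turnz deg -0.34 units -0.043 tilt units [ 0.013 -0.057  0.   ]
```

Emit:
move_arm(
  series=[
    [[0.01,-0.06,-0.04,0.08,0.15,-0.3,0.4],[0,0,0,0,0,-0.3,0.4],[0,0,0,0,0,0,0.4],[0,0,0,0,0,0,0.4]],
  ],
)

```text
time_s: 34.75
tcp_pos: [0.5313, -0.0121, 0.1655]
ee_rot: [[0.003, 0.056, 0.998], [-0.0, 0.998, -0.056], [-1.0, -0.0, 0.003]]
wrist_force: [-0.2, -0.8, 0.1]
gripper_width: 0.402
```

```bash
python3 to.py 0.5308 -0.0118 0.12 86.5
```

```text
t 34.75 tcp [ 0.5313 -0.0121  0.1655] jaw 86.8 xcol [ 2.7e-03 -3.0e-04 -1.0e+00] F [-0.2 -0.8  0.1] w 35.0 j [  16.   20.  -23.    0.  -47. -109.]
units shift [-0.008  0.005 -0.759] norm 0.76 turnz deg -0.3 units -0.037 tilt units [0.002 0.019 0.   ]
```

Emit:
move_arm(
  series=[
    [[0,0.02,-0.04,-0.01,0,-0.4,0.4],[0,0,0,0,0,-0.38,0.4],[0,0,0,0,0,0,0.4],[0,0,0,0,0,0,0.4]],
  ],
)

```text
time_s: 35.25
tcp_pos: [0.5333, -0.0114, 0.122]
ee_rot: [[0.008, 0.059, 0.998], [0.001, 0.998, -0.059], [-1.0, 0.002, 0.008]]
wrist_force: [1.0, 0.1, 0.8]
gripper_width: 0.4
```

```bash
python3 to.py 0.5308 -0.0118 0.1115 86.5
```

```text
t 35.25 tcp [ 0.5333 -0.0114  0.122 ] jaw 86.62 xcol [ 0.0082  0.0011 -1.    ] F [1.  0.1 0.8] w 34.78 j [  16.   24.  -25.    0.  -41. -110.]
units shift [-0.041 -0.007 -0.176] norm 0.18 turnz deg -0.12 units -0.015 tilt units [-0.008  0.058  0.   ]
```

Emit:
move_arm(
  series=[
    [[-0.01,0.06,-0.02,-0.04,-0.01,-0.14,0.4],[0,0,0,0,0,0,0.4],[0,0,0,0,0,-0.04,0.4],[0,0,0,0,0,0,0.4]],
  ],
)

```text
time_s: 35.75
tcp_pos: [0.5318, -0.0118, 0.1128]
ee_rot: [[0.003, 0.062, 0.998], [0.001, 0.998, -0.062], [-1.0, 0.001, 0.003]]
wrist_force: [-0.3, 0.2, 0.5]
gripper_width: 0.399
```

```bash
python3 to.py 0.5308 -0.0118 0.1115 86.5
```

```text
t 35.75 tcp [ 0.5318 -0.0118  0.1128] jaw 86.47 xcol [ 3.3e-03  5.0e-04 -1.0e+00] F [-0.3  0.2  0.5] w 34.67 j [  16.   25.  -25.    0.  -40. -110.]
units shift [-0.016 -0.001 -0.022] norm 0.03 turnz deg 0.03 units 0.004 tilt units [-0.004  0.024  0.   ]
```

Emit:
move_arm(
  series=[
    [[0,0.02,0,-0.015,0,-0.02,0.4],[0,0,0,0,0,0,0],[0,0,0,0,0,0,0],[0,0,0,0,0,0,0],[0,0,0,0,0,0,0]],
  ],
)

```text
time_s: 36.38
tcp_pos: [0.5309, -0.0118, 0.1117]
ee_rot: [[0.0, 0.061, 0.998], [0.0, 0.998, -0.061], [-1.0, 0.0, 0.0]]
wrist_force: [0.7, -1.3, 0.1]
gripper_width: 0.138
```

```bash
python3 to.py 0.5308 -0.0118 0.1115 86.5
```

```text
t 36.38 tcp [ 0.5309 -0.0118  0.1117] jaw 86.47 xcol [ 4.e-04  4.e-04 -1.e+00] F [ 0.7 -1.3  0.1] w 11.99 j [  16.   25.  -26.   -0.  -40. -110.]
units shift [-0.001  0.001 -0.003] norm 0.0 turnz deg 0.03 units 0.003 tilt units [-0.003  0.003  0.   ]
```

Gripped symmetrically. Lift straight up slowly.

Emit:
move_arm(
  series=[
    [[0,0,0,0,0,0.12,0],[0,0,0,0,0,0.2,0],[0,0,0,0,0,0.25,0],[0,0,0,0,0,0.25,0],[0,0,0,0,0,0.1,0],[0,0,0,0,0,0,0]],
  ],
)

```text
time_s: 37.12
tcp_pos: [0.5301, -0.0116, 0.1705]
ee_rot: [[0.0, 0.062, 0.998], [0.001, 0.998, -0.062], [-1.0, 0.001, 0.0]]
wrist_force: [-0.4, 0.5, -1.6]
gripper_width: 0.136
```

```bash
python3 to.py 0.566 -0.223 0.165 102.3
```

```text
t 37.12 tcp [ 0.5301 -0.0116  0.1705] jaw 86.44 xcol [ 3.0e-04  1.3e-03 -1.0e+00] F [-0.4  0.5 -1.6] w 11.84 j [  16.   20.  -22.   -0.  -48. -110.]
units shift [ 0.599 -3.523 -0.092] norm 3.57 turnz deg 15.86 units 1.982 tilt units [-0.009  0.002  0.   ]
```

Emit:
move_arm(
  series=[
    [[0,0,0.28,0.09,-0.45,0.02,0],[0,0,0.28,0.09,-0.5,0.02,0],[0,0,0.28,0.09,-0.5,0.02,0],[0,0,0.28,0.09,-0.5,0.02,0],[0,0,0.28,0.09,-0.5,0.02,0],[0,0,0.28,0.09,-0.5,0.02,0],[0,0,0.28,0.08,-0.5,0,0],[0,0,0,0,0,0,0],[0,0,0,0,0,0,0]],
  ],
)

```text
time_s: 38.25
tcp_pos: [0.5647, -0.224, 0.1716]
ee_rot: [[-0.012, -0.219, 0.976], [0.003, 0.976, 0.219], [-1.0, 0.005, -0.011]]
wrist_force: [-0.6, 0.1, -1.9]
gripper_width: 0.134
```

```bash
python3 to.py 0.566 -0.223 0.12 102.3; python3 m3.py s11; python3 m5.py
```

```text
t 38.25 tcp [ 0.5647 -0.224   0.1716] jaw 102.65 xcol [-0.0121  0.0026 -0.9999] F [-0.6  0.1 -1.9] w 11.65 j [ -6.  27. -11.  -0. -53. -71.]
units shift [ 0.021  0.017 -0.86 ] norm 0.86 turnz deg -0.35 units -0.044 tilt units [-0.019 -0.087 -0.   ]
top [ 0.5303  0.004  -0.0028 -0.0641 -0.0127  0.0024  0.0387  0.043 ] iou 0.35 dist 0.1029
scene [ 5.287e-01 -6.300e-03 -3.000e-04 -5.350e-02  1.140e-02  4.000e-04
  4.150e-02  7.900e-03] iou 0.961 dist 0.0949
```

View pics/s11scene.png

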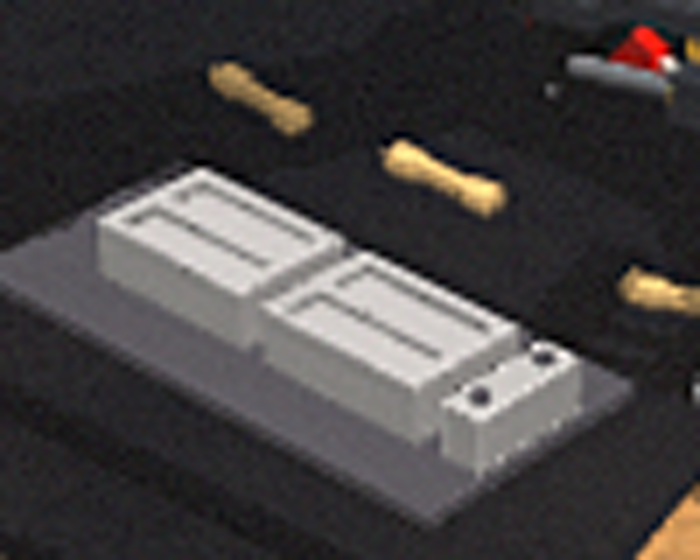

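Emit:
move_arm(
  series=[
    [[-0.02,-0.09,-0.04,0.02,0.02,-0.4,0],[0,0,0,0,0,-0.4,0],[0,0,0,0,0,-0.15,0],[0,0,0,0,0,0,0]],
  ],
)

```text
time_s: 38.85
tcp_pos: [0.5669, -0.2193, 0.115]
ee_rot: [[0.004, -0.219, 0.976], [-0.001, 0.976, 0.219], [-1.0, -0.002, 0.003]]
wrist_force: [0.6, -0.2, -2.1]
gripper_width: 0.135
```

```bash
python3 to.py 0.566 -0.223 0.1027 102.3
```

```text
t 38.85 tcp [ 0.5669 -0.2193  0.115 ] jaw 102.64 xcol [ 3.7e-03 -9.0e-04 -1.0e+00] F [ 0.6 -0.2 -2.1] w 11.71 j [ -6.  30. -14.   0. -45. -71.]
units shift [-0.015 -0.061 -0.206] norm 0.22 turnz deg -0.34 units -0.042 tilt units [0.006 0.027 0.   ]
```

Emit:
move_arm(
  series=[
    [[0.01,0.03,-0.04,-0.01,-0.06,-0.14,0],[0,0,0,0,0,-0.04,0],[0,0,0,0,0,-0.04,0]],
  ],
)

```text
time_s: 39.22
tcp_pos: [0.5676, -0.2232, 0.1033]
ee_rot: [[0.003, -0.214, 0.977], [-0.0, 0.977, 0.214], [-1.0, -0.001, 0.003]]
wrist_force: [0.2, -0.0, -2.1]
gripper_width: 0.137
```

```bash
python3 to.py 0.566 -0.223 0.1027 102.3
```

```text
t 39.23 tcp [ 0.5676 -0.2232  0.1033] jaw 102.33 xcol [ 3.4e-03 -3.0e-04 -1.0e+00] F [ 0.2 -0.  -2.1] w 11.92 j [ -6.  31. -14.  -0. -44. -71.]
units shift [-0.027  0.003 -0.009] norm 0.03 turnz deg -0.03 units -0.004 tilt units [0.002 0.024 0.   ]
```

Emit:
move_arm(
  series=[
    [[0,0.02,0,0,0,-0.02,0],[0,0,0,0,0,-0.01,0]],
  ],
)

```text
time_s: 39.48
tcp_pos: [0.5677, -0.2233, 0.1027]
ee_rot: [[0.001, -0.214, 0.977], [-0.001, 0.977, 0.214], [-1.0, -0.001, 0.0]]
wrist_force: [-1.3, 1.7, 1.8]
gripper_width: 0.134
```

Emit:
move_arm(
  series=[
    [[0,0,0,0,0,-0.005,0],[0,0,0,0,0,0,0.25],[0,0,0,0,0,0,0.4],[0,0,0,0,0,0.05,0.4],[0,0,0,0,0,0.4,0.4],[0,0,0,0,0,0.6,0.4],[0,0,0,-0.4,0.2,0.6,0.4],[0,0,0,-0.6,0,0.3,0.4],[0,0,0,-0.6,0,0,0.4],[0,0,0,-0.4,0,0,0.4],[0,0,0,0,0,0,0.4]],
  ],
)

```text
time_s: 40.85
tcp_pos: [0.446, -0.2114, 0.2247]
ee_rot: [[0.008, -0.215, 0.977], [-0.003, 0.977, 0.215], [-1.0, -0.004, 0.007]]
wrist_force: [0.4, -0.7, 0.2]
gripper_width: 0.402
```

```bash
python3 to.py; python3 - <<'E'
from h import *
for c in('top','scene'):
    im,d=cap(c,c+'_b'); np.save(f'/tmp/{c}_i.npy',im); np.save(f'/tmp/{c}_d.npy',d)
    o=spotter.trace(c,'bar_0_center')
    for q in o: print(c,round(q['conf'],2),np.round(q['centre'],1),np.round(plane(c,[q['centre']],.006)[0],4),q['mask'].sum())
im=np.load('/tmp/top_i.npy')[150:260,150:510]
cv2.imwrite('pics/tb.png',cv2.cvtColor(cv2.resize(im,None,fx=2.2,fy=2.2,interpolation=cv2.INTER_CUBIC),cv2.COLOR_RGB2BGR))
E
python3 m2.py; python3 m5.py
```

```text
t 40.85 tcp [ 0.446  -0.2114  0.2247] jaw 102.4 xcol [ 0.008  -0.0026 -1.    ] F [ 0.4 -0.7  0.2] w 34.97 j [ -6.  13. -24.   0. -53. -71.]
scene 0.47 [287.2 188. ] [0.6555 0.1384 0.006 ] 36
scene 0.28 [308.  219.5] [ 0.5586 -0.0308  0.006 ] 561
top mat [ 0.6201 -0.2147] 9.46 0.606
top spacer [ 0.5995 -0.2155] 16.51 0.423
scene mat [ 0.5607 -0.2259] 10.81 0.932
scene spacer [ 0.5607 -0.2259] 10.81 0.0
top [ 0.5077  0.0082 -0.0043 -0.0648  0.4451  0.0429 -0.0323 -0.0511] iou 0.734 dist 0.0573
scene [ 0.5374  0.0505 -0.0042 -0.039   0.0349 -0.0049 -0.0167  0.0088] iou 0.836 dist 0.0223
```

View pics/tb.png

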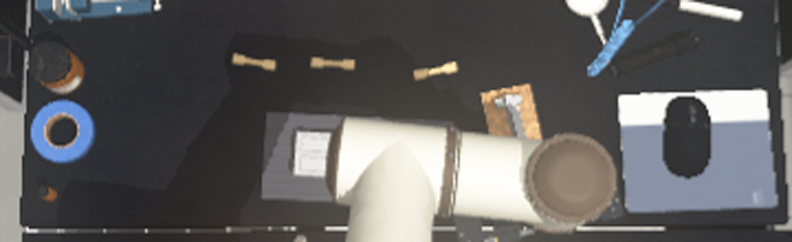

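```bash
cat > bars.py <<'E'
from h import *
def bars(c,im,zr=.006):
    a=im.astype(float); k=((a[...,0]-a[...,2])>35)&(a[...,0]>90)
    n,l,st,ce=cv2.connectedComponentsWithStats(k.astype(np.uint8)); out=[]
    w=np.clip(a[...,0]-a[...,2]-10,0,80)
    for i in range(1,n):
        if not 20<st[i,4]<200: continue
        x0,y0,ww,hh=st[i,:4]
        v,u=np.mgrid[y0-2:y0+hh+2,x0-2:x0+ww+2]
        wt=(w[y0-2:y0+hh+2,x0-2:x0+ww+2]).ravel(); wt=np.where(wt>15,wt,0)
        P=plane(c,np.stack([u.ravel(),v.ravel()],1),zr)[:,:2]
        m=(P*wt[:,None]).sum(0)/wt.sum(); C=((P-m).T*wt)@(P-m)/wt.sum()
        e,V=np.linalg.eigh(C); ax=V[:,1]; ang=np.degrees(np.arctan2(ax[1],ax[0]))%180
        out.append((m,ang,np.sqrt(12*e)))
    return out
if __name__=='__main__':
    for c in('top','scene'):
        im=np.load(f'/tmp/{c}_i.npy')
        for m,a,e in bars(c,im):
            if .45<m[0]<.85 and -.4<m[1]<.35: print(c,np.round(m,4),'axis deg',round(a,1),'ext',np.round(e,3))
E
python3 bars.py
```

```text
top [0.669  0.1383] axis deg 79.3 ext [0.012 0.066]
top [0.6664 0.0286] axis deg 86.2 ext [0.012 0.067]
top [ 0.6553 -0.1157] axis deg 102.2 ext [0.013 0.064]Traceback (most recent call last):
  File "bars.py", line 19, in <module>
    for m,a,e in bars(c,im):
                 ~~~~^^^^^^
  File "bars.py", line 12, in bars
    m=(P*wt[:,None]).sum(0)/wt.sum(); C=((P-m).T*wt)@(P-m)/wt.sum()
       ~^~~~~~~~~~~
ValueError: operands could not be broadcast together with shapes (375,2) (325,1)
```

Emit:
move_arm(
  series=[
    [[0,0,0.85,0.34,0.53,0,0.4],[0,0,0.85,0.34,0.53,0,0.4],[0,0,0.85,0.34,0.53,0,0.4],[0,0,0.85,0.34,0.53,-0.05,0.4],[0,0,0.85,0.34,0.53,-0.1,0.4],[0,0,0.85,0.34,0.53,-0.1,0.4],[0,0,0.85,0.34,0.53,-0.1,0.4],[0,0,0.85,0.34,0.53,-0.1,0.4],[0,0,0.85,0.34,0.53,-0.1,0.4],[0,0,0.7,0.34,0.53,-0.1,0.4],[0,0,0,0.34,0.5,0,0.4],[0,0,0,0,0,0,0.4],[0,0,0,0,0,0,0.4]],
  ],
)

```text
time_s: 42.68
tcp_pos: [0.6885, 0.1526, 0.1738]
ee_rot: [[0.001, -0.989, 0.145], [0.001, 0.145, 0.989], [-1.0, -0.0, 0.001]]
wrist_force: [-0.0, -0.5, 0.6]
gripper_width: 0.4
```

```bash
sed -i 's/x0,y0,ww,hh=st\[i,:4\]/x0,y0,ww,hh=st[i,:4]\n        if x0<3 or y0<3 or x0+ww>636 or y0+hh>396: continue/' bars.py; python3 - <<'E'
from h import *
for c in('top','scene'):
    im,d=cap(c,c+'_c'); np.save(f'/tmp/{c}_i.npy',im); np.save(f'/tmp/{c}_d.npy',d)
E
python3 bars.py; python3 m2.py;python3 m5.py;  python3 to.py 0.669 .138 .12 169.3
```

```text
top [0.6674 0.1281] axis deg 76.5 ext [0.013 0.046]
top [0.6663 0.0288] axis deg 86.2 ext [0.013 0.066]
top [ 0.6549 -0.114 ] axis deg 102.3 ext [0.013 0.066]
scene [0.8058 0.0528] axis deg 78.0 ext [0.042 0.081]
scene [0.6638 0.135 ] axis deg 77.5 ext [0.018 0.072]
scene [0.6616 0.0259] axis deg 84.8 ext [0.02  0.069]
scene [ 0.6499 -0.1164] axis deg 101.0 ext [0.022 0.066]
top mat [ 0.5658 -0.2239] 10.84 0.939
top spacer [ 0.5682 -0.223 ] 11.3 0.867
scene mat [ 0.5609 -0.2258] 10.7 0.932
scene spacer [ 0.5609 -0.2258] 10.7 0.0
top [ 5.315e-01 -6.400e-03 -1.000e-04 -5.350e-02 -5.200e-03 -0.000e+00
  3.880e-02  5.550e-02] iou 0.421 dist 0.0923
scene [ 5.29e-01 -6.20e-03 -4.00e-04 -5.34e-02  1.03e-02  3.00e-04  4.19e-02
  4.50e-03] iou 0.961 dist 0.0953
t 42.77 tcp [0.6883 0.1521 0.1743] jaw 171.63 xcol [ 0.0011  0.0016 -1.    ] F [ 0.5 -0.6  0.7] w 34.6 j [ 26.  35.   4.  -0. -60. -34.]
units shift [-0.322 -0.235 -0.905] norm 0.99 turnz deg -2.33 units -0.291 tilt units [-0.012  0.008  0.   ]
```

View pics/scene_c.png

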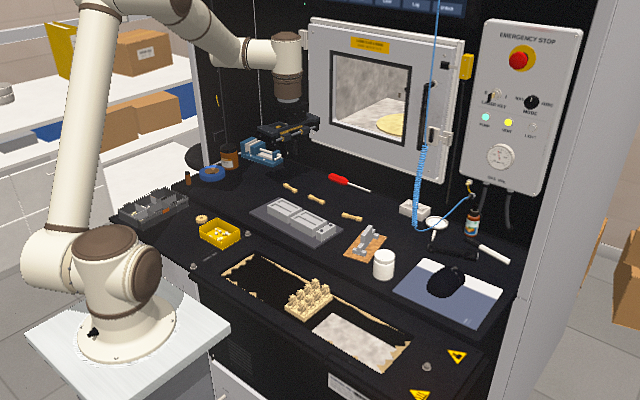

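Emit:
move_arm(
  series=[
    [[0,0,-0.29,-0.32,-0.23,-0.5,0.4],[0,0,0,0,0,-0.4,0.4],[0,0,0,0,0,0,0.4],[0,0,0,0,0,0,0.4]],
  ],
)

```text
time_s: 43.28
tcp_pos: [0.6689, 0.1352, 0.1224]
ee_rot: [[0.005, -0.982, 0.19], [0.003, 0.19, 0.982], [-1.0, -0.005, 0.004]]
wrist_force: [-0.4, 0.5, -0.2]
gripper_width: 0.398
```

```bash
python3 to.py 0.669 .138 .085 169.3
```

```text
t 43.27 tcp [0.6689 0.1352 0.1224] jaw 169.07 xcol [ 0.0053  0.0026 -1.    ] F [-0.4  0.5 -0.2] w 34.61 j [ 25.  36.  -2.  -0. -52. -36.]
units shift [ 0.002  0.047 -0.624] norm 0.63 turnz deg 0.23 units 0.029 tilt units [-0.019  0.038  0.   ]
```

Emit:
move_arm(
  series=[
    [[-0.02,0.04,0.03,-0.02,0.05,-0.35,0.4],[0,0,0,0,0,-0.25,0.4],[0,0,0,0,0,0,0.4],[0,0,0,0,0,0,0.4]],
  ],
)

```text
time_s: 43.78
tcp_pos: [0.6684, 0.1387, 0.0854]
ee_rot: [[0.002, -0.983, 0.185], [0.001, 0.185, 0.983], [-1.0, -0.002, 0.001]]
wrist_force: [-0.1, -0.2, 0.5]
gripper_width: 0.399
```

```bash
python3 to.py 0.669 .138 .073 169.3; python3 - <<'E'
from h import *
c='scene'
im,d=cap(c)
u=proj(c,[[.669,.138,.03]])[0].astype(int); k=im[u[1]-35:u[1]+35,u[0]-45:u[0]+45]
cv2.imwrite(f'pics/b1{c}.png',cv2.cvtColor(cv2.resize(k,None,fx=7,fy=7,interpolation=cv2.INTER_CUBIC),cv2.COLOR_RGB2BGR))
E
```

```text
t 43.77 tcp [0.6684 0.1387 0.0854] jaw 169.33 xcol [ 1.7e-03  5.0e-04 -1.0e+00] F [-0.1 -0.2  0.5] w 34.75 j [ 25.  38.  -4.   0. -48. -36.]
units shift [ 0.011 -0.012 -0.207] norm 0.21 turnz deg -0.03 units -0.004 tilt units [-0.004  0.012  0.   ]
```

View pics/b1scene.png

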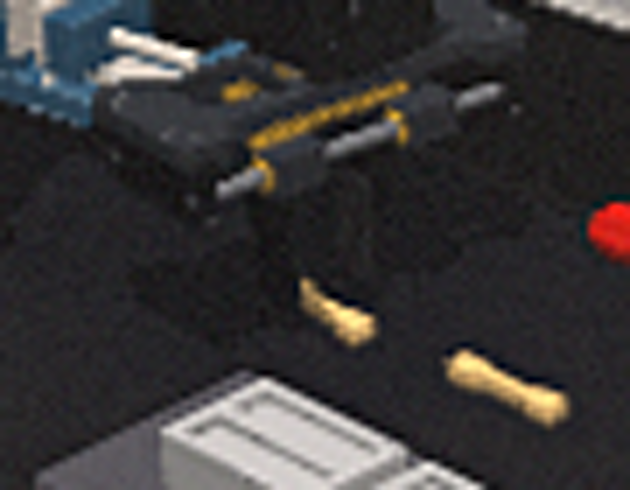

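Emit:
move_arm(
  series=[
    [[0,0.01,0,0.01,-0.01,-0.15,0.4],[0,0,0,0,0,-0.05,0.4],[0,0,0,0,0,-0.01,0.4]],
  ],
)

```text
time_s: 44.2
tcp_pos: [0.6693, 0.1382, 0.0727]
ee_rot: [[0.001, -0.983, 0.185], [0.001, 0.185, 0.983], [-1.0, -0.001, 0.001]]
wrist_force: [0.1, -0.0, 0.1]
gripper_width: 0.402
```

```bash
python3 to.py 0.669 .138 .073 169.3
```

```text
t 44.2 tcp [0.6693 0.1382 0.0727] jaw 169.33 xcol [ 0.0013  0.0011 -1.    ] F [ 0.1 -0.   0.1] w 35.0 j [ 25.  39.  -4.  -0. -47. -36.]
units shift [-0.004 -0.003  0.006] norm 0.01 turnz deg -0.03 units -0.004 tilt units [-0.008  0.009  0.   ]
```

Emit:
move_arm(
  series=[
    [[0,0,0,0,0,0,0],[0,0,0,0,0,0,0],[0,0,0,0,0,0,0],[0,0,0,0,0,0,0],[0,0,0,0,0,0,0]],
  ],
)

```text
time_s: 44.82
tcp_pos: [0.6694, 0.1382, 0.0732]
ee_rot: [[0.002, -0.983, 0.185], [0.001, 0.185, 0.983], [-1.0, -0.002, 0.002]]
wrist_force: [0.4, -0.5, -0.2]
gripper_width: 0.13
```

```bash
python3 to.py 0.5460 .0351 .13 176.5
```

```text
t 44.83 tcp [0.6694 0.1382 0.0732] jaw 169.33 xcol [ 0.002   0.0014 -1.    ] F [ 0.4 -0.5 -0.2] w 11.27 j [ 25.  39.  -4.  -0. -47. -36.]
units shift [-2.057 -1.719  0.947] norm 2.84 turnz deg 7.17 units 0.897 tilt units [-0.01   0.015  0.   ]
```

Emit:
move_arm(
  series=[
    [[0,0,0,0,0,0.4,0],[0,0,0,0,0,0.5,0],[0,0,0.18,-0.4,-0.33,0.1,0],[0,0,0.18,-0.41,-0.35,0.05,0],[0,0,0.18,-0.41,-0.35,0.05,0],[0,0,0.18,-0.41,-0.35,0.05,0],[0,0,0.18,-0.41,-0.34,0.05,0],[0,0,0,0,0,0,0],[0,0,0,0,0,0,0]],
  ],
)

```text
time_s: 45.95
tcp_pos: [0.5435, 0.0325, 0.1476]
ee_rot: [[0.004, -0.998, 0.056], [0.002, 0.056, 0.998], [-1.0, -0.004, 0.002]]
wrist_force: [0.3, 0.6, -0.7]
gripper_width: 0.129
```

```bash
python3 to.py 0.5460 .0351 .125 176.5; python3 m3.py b2
```

```text
t 45.95 tcp [0.5435 0.0325 0.1476] jaw 176.8 xcol [ 0.0041  0.002  -1.    ] F [ 0.3  0.6 -0.7] w 11.23 j [ 20.  23. -22.  -0. -45. -24.]
units shift [ 0.042  0.043 -0.376] norm 0.38 turnz deg -0.3 units -0.037 tilt units [-0.014  0.029  0.   ]
```

View pics/b2scene.png

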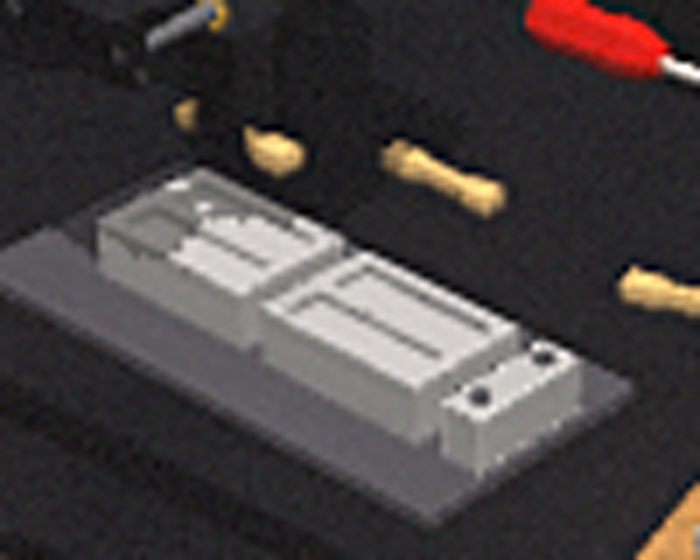

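Emit:
move_arm(
  series=[
    [[-0.01,0.03,-0.04,0.04,0.04,-0.25,0],[0,0,0,0,0,-0.15,0],[0,0,0,0,0,0,0]],
  ],
)

```text
time_s: 46.42
tcp_pos: [0.5467, 0.0362, 0.1202]
ee_rot: [[-0.003, -0.998, 0.061], [-0.0, 0.061, 0.998], [-1.0, 0.003, -0.0]]
wrist_force: [-0.1, -0.5, -0.2]
gripper_width: 0.136
```

```bash
python3 to.py 0.5460 .0351 .1095 176.5
```

```text
t 46.42 tcp [0.5467 0.0362 0.1202] jaw 176.52 xcol [-2.5e-03 -1.0e-04 -1.0e+00] F [-0.1 -0.5 -0.2] w 11.82 j [ 21.  25. -23.  -0. -42. -24.]
units shift [-0.012 -0.019 -0.179] norm 0.18 turnz deg -0.02 units -0.003 tilt units [ 0.001 -0.018  0.   ]
```

Emit:
move_arm(
  series=[
    [[0,-0.02,0,-0.01,-0.02,-0.12,0],[0,0,0,0,0,-0.05,0],[0,0,0,0,0,0,0]],
  ],
)

```text
time_s: 46.8
tcp_pos: [0.5461, 0.035, 0.109]
ee_rot: [[-0.0, -0.998, 0.061], [-0.0, 0.061, 0.998], [-1.0, 0.0, -0.0]]
wrist_force: [0.1, 0.3, -0.3]
gripper_width: 0.129
```

```bash
python3 to.py 0.5460 .0351 .1095 176.5
```

```text
t 46.8 tcp [0.5461 0.035  0.109 ] jaw 176.53 xcol [-1.e-04 -4.e-04 -1.e+00] F [ 0.1  0.3 -0.3] w 11.21 j [ 21.  26. -23.   0. -40. -24.]
units shift [-0.002  0.002  0.009] norm 0.01 turnz deg -0.03 units -0.004 tilt units [ 0.003 -0.001  0.   ]
```

Emit:
move_arm(
  series=[
    [[0,0,0,0,0,0,0.25],[0,0,0,0,0,0,0.25],[0,0,0,0,0,0.1,0.25],[0,0,0,0,0,0.5,0.25],[0,0,0,0.3,0.2,0.5,0.4],[0,0,0,0.6,0,0.2,0.4],[0,0,0,0.6,0,0,0.4],[0,0,0,0.5,0,0,0.4],[0,0,0,0,0,0,0.4]],
  ],
)

```text
time_s: 47.92
tcp_pos: [0.6696, 0.0472, 0.1951]
ee_rot: [[0.006, -0.998, 0.06], [0.001, 0.06, 0.998], [-1.0, -0.006, 0.001]]
wrist_force: [-0.6, 0.1, 0.3]
gripper_width: 0.402
```

```bash
python3 m3.py b3; python3 - <<'E'
from h import *
for c in('top','scene'):
    im,d=cap(c); np.save(f'/tmp/{c}_i.npy',im)
E
python3 bars.py; python3 to.py .666 .0288 .12 176.2
```

```text
top [0.6647 0.0086] axis deg 96.8 ext [0.014 0.023]
top [ 0.6549 -0.1139] axis deg 102.3 ext [0.013 0.066]
top [0.5511 0.0374] axis deg 86.3 ext [0.012 0.067]
scene [0.8059 0.0526] axis deg 78.0 ext [0.042 0.08 ]
scene [0.6615 0.0258] axis deg 84.7 ext [0.02  0.069]
scene [0.5812 0.0696] axis deg 85.1 ext [0.017 0.07 ]
scene [ 0.6499 -0.1164] axis deg 100.8 ext [0.022 0.066]
t 48.12 tcp [0.6671 0.0473 0.1952] jaw 176.62 xcol [ 4.1e-03  8.0e-04 -1.0e+00] F [-0.2  0.  -0.2] w 34.85 j [ 18.  30.  -0.   0. -59. -21.]
units shift [-0.019 -0.308 -1.253] norm 1.29 turnz deg -0.42 units -0.052 tilt units [-0.006  0.03   0.   ]
```

View pics/b3scene.png

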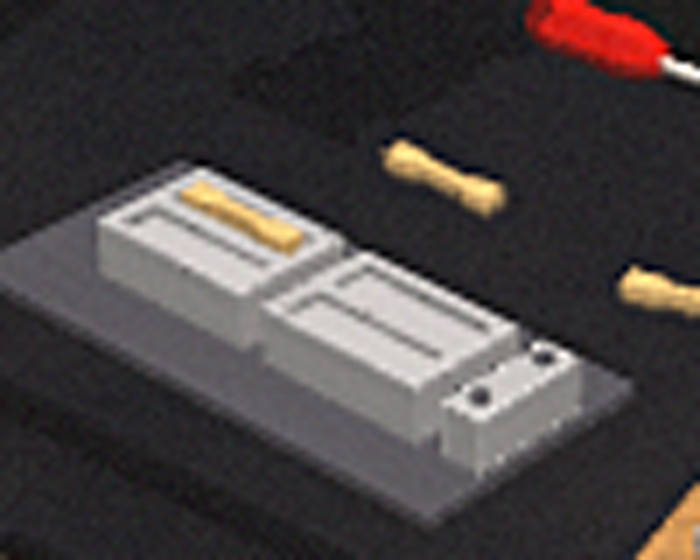

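Emit:
move_arm(
  series=[
    [[0,0.03,-0.05,-0.02,-0.31,-0.6,0.4],[0,0,0,0,0,-0.5,0.4],[0,0,0,0,0,0,0.4],[0,0,0,0,0,0,0.4]],
  ],
)

```text
time_s: 48.62
tcp_pos: [0.6642, 0.0288, 0.1316]
ee_rot: [[0.003, -0.998, 0.064], [0.001, 0.064, 0.998], [-1.0, -0.003, 0.001]]
wrist_force: [0.7, 0.1, 0.6]
gripper_width: 0.399
```

```bash
python3 to.py 0.6663 .0288 .073 176.2
```

```text
t 48.62 tcp [0.6642 0.0288 0.1316] jaw 176.33 xcol [ 0.0035  0.0012 -1.    ] F [0.7 0.1 0.6] w 34.73 j [ 16.  34.  -5.  -0. -51. -20.]
units shift [ 0.034  0.    -0.976] norm 0.98 turnz deg -0.13 units -0.016 tilt units [-0.009  0.025  0.   ]
```

Emit:
move_arm(
  series=[
    [[0,0.02,0,0.02,0,-0.4,0.4],[0,0,0,0,0,-0.3,0.4],[0,0,0,0,0,0,0.4],[0,0,0,0,0,0,0.4]],
  ],
)

```text
time_s: 49.12
tcp_pos: [0.6678, 0.03, 0.0945]
ee_rot: [[0.01, -0.998, 0.062], [0.003, 0.062, 0.998], [-1.0, -0.01, 0.003]]
wrist_force: [-0.7, 0.2, 0.6]
gripper_width: 0.401
```

```bash
python3 to.py 0.6663 .0288 .073 176.2
```

```text
t 49.12 tcp [0.6678 0.03   0.0945] jaw 176.45 xcol [ 0.0101  0.0028 -0.9999] F [-0.7  0.2  0.6] w 34.9 j [ 16.  36.  -6.   0. -47. -20.]
units shift [-0.025 -0.02  -0.358] norm 0.36 turnz deg -0.25 units -0.031 tilt units [-0.02   0.072  0.   ]
```

Emit:
move_arm(
  series=[
    [[-0.02,0.07,-0.03,-0.03,-0.02,-0.25,0.4],[0,0,0,0,0,-0.1,0.4],[0,0,0,0,0,0,0.4],[0,0,0,0,0,0,0.4]],
  ],
)

```text
time_s: 49.62
tcp_pos: [0.6664, 0.0288, 0.0732]
ee_rot: [[0.001, -0.998, 0.066], [0.0, 0.066, 0.998], [-1.0, -0.001, 0.0]]
wrist_force: [-0.3, 0.5, -0.3]
gripper_width: 0.398
```

```bash
python3 to.py 0.6663 .0288 .073 176.2
```

```text
t 49.62 tcp [0.6664 0.0288 0.0732] jaw 176.21 xcol [ 1.5e-03  1.0e-04 -1.0e+00] F [-0.3  0.5 -0.3] w 34.63 j [ 16.  38.  -7.   0. -45. -20.]
units shift [-0.002 -0.    -0.003] norm 0.0 turnz deg -0.01 units -0.001 tilt units [-0.001  0.011  0.   ]
```

Emit:
move_arm(
  series=[
    [[0,0,0,0,0,0,0],[0,0,0,0,0,0,0],[0,0,0,0,0,0,0],[0,0,0,0,0,0,0],[0,0,0,0,0,0,0],[0,0,0,0,0,0.4,0],[0,0,0,0,0,0.5,0],[0,0,0,-0.4,-0.28,0.1,0],[0,0,0,-0.42,-0.3,0.05,0],[0,0,0,-0.42,-0.3,0.05,0],[0,0,0,-0.42,-0.3,0.05,0],[0,0,0,-0.42,-0.3,0.05,0],[0,0,0,0,0,0,0],[0,0,0,0,0,0,0]],
  ],
)

```text
time_s: 51.38
tcp_pos: [0.5384, -0.062, 0.1482]
ee_rot: [[0.004, -0.998, 0.065], [0.0, 0.065, 0.998], [-1.0, -0.004, 0.001]]
wrist_force: [0.4, 0.3, -0.6]
gripper_width: 0.127
```

```bash
python3 to.py 0.5402 -.0607 .12 176.5; python3 m3.py b4
```

```text
t 51.38 tcp [ 0.5384 -0.062   0.1482] jaw 176.26 xcol [ 4.5e-03  3.0e-04 -1.0e+00] F [ 0.4  0.3 -0.6] w 11.07 j [ 11.  23. -22.   0. -45. -14.]
units shift [ 0.03   0.021 -0.469] norm 0.47 turnz deg 0.24 units 0.03 tilt units [-0.002  0.032  0.   ]
```

View pics/b4scene.png

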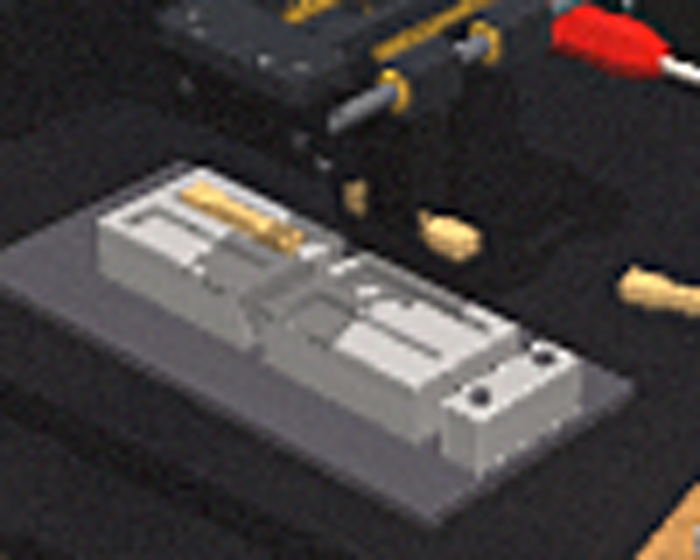

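Emit:
move_arm(
  series=[
    [[0,0.03,0.03,0.02,0.02,-0.3,0],[0,0,0,0,0,-0.15,0],[0,0,0,0,0,0,0]],
  ],
)

```text
time_s: 51.85
tcp_pos: [0.5404, -0.0595, 0.1176]
ee_rot: [[-0.002, -0.998, 0.059], [0.0, 0.059, 0.998], [-1.0, 0.002, -0.0]]
wrist_force: [-0.5, -0.3, 0.5]
gripper_width: 0.128
```

```bash
python3 to.py 0.5402 -.0607 .1092 176.5
```

```text
t 51.85 tcp [ 0.5404 -0.0595  0.1176] jaw 176.6 xcol [-2.4e-03  1.0e-04 -1.0e+00] F [-0.5 -0.3  0.5] w 11.17 j [ 11.  25. -23.  -0. -41. -14.]
units shift [-0.003 -0.019 -0.14 ] norm 0.14 turnz deg -0.1 units -0.012 tilt units [-0.001 -0.017 -0.   ]
```

Emit:
move_arm(
  series=[
    [[0,-0.02,0,0,-0.02,-0.1,0],[0,0,0,0,0,-0.035,0],[0,0,0,0,0,0,0]],
  ],
)

```text
time_s: 52.22
tcp_pos: [0.5406, -0.0608, 0.1087]
ee_rot: [[0.0, -0.998, 0.059], [-0.0, 0.059, 0.998], [-1.0, -0.0, -0.0]]
wrist_force: [-0.3, -0.2, 0.2]
gripper_width: 0.13
```

```bash
python3 to.py 0.5402 -.0607 .1092 176.5
```

```text
t 52.23 tcp [ 0.5406 -0.0608  0.1087] jaw 176.61 xcol [ 3.e-04 -1.e-04 -1.e+00] F [-0.3 -0.2  0.2] w 11.29 j [ 11.  26. -24.   0. -40. -14.]
units shift [-0.006  0.001  0.008] norm 0.01 turnz deg -0.11 units -0.014 tilt units [0.001 0.002 0.   ]
```

Emit:
move_arm(
  series=[
    [[0,0,0,0,0,0,0.25],[0,0,0,0,0,0,0.25],[0,0,0,0,0,0.1,0.25],[0,0,0,0,0,0.5,0.25],[0,0,0,0.3,0.3,0.5,0.4],[0,0,0,0.6,0.3,0.2,0.4],[0,0,0,0.6,0.3,0,0.4],[0,0,0,0.4,0,0,0.4],[0,0,0,0,0,0,0.4]],
  ],
)

```text
time_s: 53.35
tcp_pos: [0.6575, -0.0051, 0.1945]
ee_rot: [[0.006, -0.998, 0.059], [0.001, 0.059, 0.998], [-1.0, -0.006, 0.001]]
wrist_force: [0.0, 0.1, 0.5]
gripper_width: 0.394
```

```bash
python3 m3.py b5; python3 bars.py; python3 to.py .6549 -.1145 .13 192.3
```

```text
top [ 0.6549 -0.114 ] axis deg 102.3 ext [0.013 0.066]
top [0.5511 0.0374] axis deg 86.3 ext [0.012 0.068]
top [ 0.5454 -0.0611] axis deg 86.3 ext [0.012 0.067]
scene [0.8056 0.0525] axis deg 78.3 ext [0.042 0.08 ]
scene [0.5812 0.0695] axis deg 85.1 ext [0.017 0.07 ]
scene [ 0.5753 -0.0307] axis deg 84.5 ext [0.018 0.071]
scene [ 0.6499 -0.1165] axis deg 100.9 ext [0.022 0.066]
t 53.45 tcp [ 0.6558 -0.0054  0.1945] jaw 176.59 xcol [ 0.0044  0.001  -1.    ] F [-0.  -0.1 -0.1] w 35.02 j [ 14.  29.  -2.   0. -58. -17.]
units shift [-0.015 -1.818 -1.074] norm 2.11 turnz deg 15.71 units 1.964 tilt units [-0.007  0.032  0.   ]
```

View pics/b5scene.png

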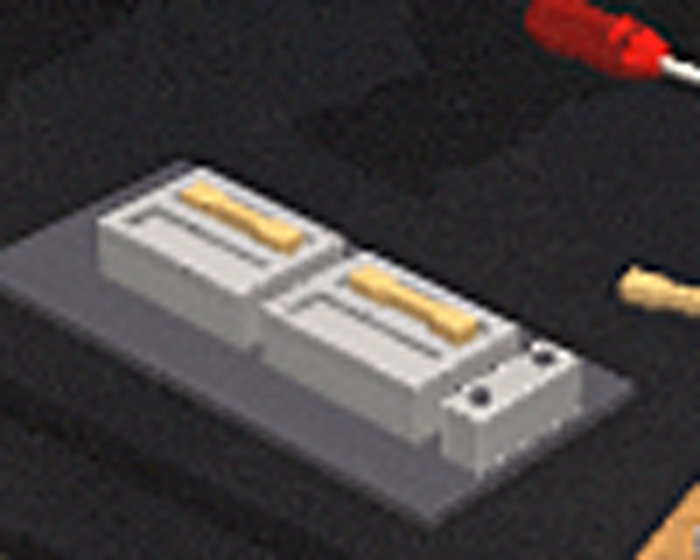

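Emit:
move_arm(
  series=[
    [[0,0.03,0.5,0,-0.5,-0.2,0.4],[0,0,0.5,0,-0.5,-0.2,0.4],[0,0,0.5,0,-0.5,-0.2,0.4],[0,0,0.47,0,-0.32,-0.3,0.4],[0,0,0,0,0,0,0.4],[0,0,0,0,0,0,0.4]],
  ],
)

```text
time_s: 54.2
tcp_pos: [0.6496, -0.1175, 0.142]
ee_rot: [[-0.002, -0.975, -0.221], [0.002, -0.221, 0.975], [-1.0, 0.001, 0.003]]
wrist_force: [0.8, -0.5, 0.6]
gripper_width: 0.4
```

```bash
python3 to.py 0.6549 -.1143 .073 192.3
```

```text
t 54.2 tcp [ 0.6496 -0.1175  0.142 ] jaw -167.22 xcol [-0.002   0.0024 -1.    ] F [ 0.8 -0.5  0.6] w 34.84 j [  4.  33.  -5.  -0. -53.   9.]
units shift [ 0.089  0.053 -1.15 ] norm 1.15 turnz deg -0.48 units -0.06 tilt units [-0.017 -0.014 -0.   ]
```

Emit:
move_arm(
  series=[
    [[-0.02,-0.01,-0.06,0.06,0.05,-0.45,0.4],[0,0,0,0,0,-0.4,0.4],[0,0,0,0,0,0,0.4],[0,0,0,0,0,0,0.4]],
  ],
)

```text
time_s: 54.7
tcp_pos: [0.6552, -0.111, 0.0958]
ee_rot: [[0.008, -0.977, -0.215], [-0.001, -0.215, 0.977], [-1.0, -0.008, -0.002]]
wrist_force: [-0.2, 0.2, 0.5]
gripper_width: 0.406
```

```bash
python3 to.py 0.6549 -.1143 .073 192.3
```

```text
t 54.7 tcp [ 0.6552 -0.111   0.0958] jaw -167.57 xcol [ 8.1e-03 -6.0e-04 -1.0e+00] F [-0.2  0.2  0.5] w 35.31 j [  4.  36.  -7.   0. -47.   8.]
units shift [-0.004 -0.055 -0.379] norm 0.38 turnz deg -0.13 units -0.016 tilt units [0.004 0.058 0.   ]
```

Emit:
move_arm(
  series=[
    [[0,0.06,-0.02,0,-0.05,-0.25,0.4],[0,0,0,0,0,-0.12,0.4],[0,0,0,0,0,0,0.4],[0,0,0,0,0,0,0.4]],
  ],
)

```text
time_s: 55.2
tcp_pos: [0.6562, -0.1139, 0.0744]
ee_rot: [[0.003, -0.977, -0.212], [-0.001, -0.212, 0.977], [-1.0, -0.003, -0.001]]
wrist_force: [0.7, -0.4, 0.7]
gripper_width: 0.406
```

```bash
python3 to.py 0.6549 -.1143 .073 192.3; python3 - <<'E'
from h import *
c='scene'
im,d=cap(c)
u=proj(c,[[.655,-.114,.03]])[0].astype(int); k=im[u[1]-35:u[1]+35,u[0]-45:u[0]+45]
cv2.imwrite(f'pics/b6{c}.png',cv2.cvtColor(cv2.resize(k,None,fx=7,fy=7,interpolation=cv2.INTER_CUBIC),cv2.COLOR_RGB2BGR))
E
```

```text
t 55.2 tcp [ 0.6562 -0.1139  0.0744] jaw -167.73 xcol [ 2.8e-03 -5.0e-04 -1.0e+00] F [ 0.7 -0.4  0.7] w 35.31 j [  4.  38.  -7.   0. -45.   8.]
units shift [-0.021 -0.006 -0.023] norm 0.03 turnz deg 0.03 units 0.004 tilt units [0.004 0.02  0.   ]
```

View pics/b6scene.png

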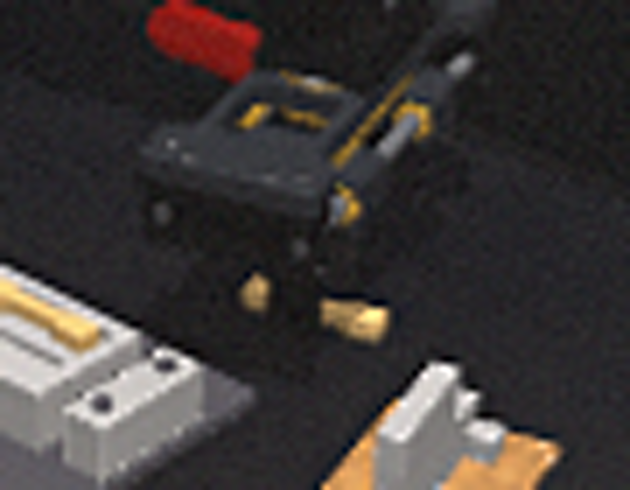

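Emit:
move_arm(
  series=[
    [[0,0.02,0,-0.02,0,-0.02,0],[0,0,0,0,0,0,0],[0,0,0,0,0,0,0],[0,0,0,0,0,0,0],[0,0,0,0,0,0,0],[0,0,0,0,0,0.4,0],[0,0,0,0,0,0.5,0],[0,0,0,0,0,0.3,0],[0,0,0,0,0,0,0]],
  ],
)

```text
time_s: 56.38
tcp_pos: [0.6542, -0.1139, 0.1466]
ee_rot: [[-0.002, -0.977, -0.212], [-0.0, -0.212, 0.977], [-1.0, 0.002, 0.0]]
wrist_force: [0.2, -0.1, -0.8]
gripper_width: 0.125
```

```bash
python3 to.py 0.5122 -.059 .15 176.5
```

```text
t 56.38 tcp [ 0.6542 -0.1139  0.1466] jaw -167.75 xcol [-1.7e-03 -3.0e-04 -1.0e+00] F [ 0.2 -0.1 -0.8] w 10.86 j [  4.  33.  -4.   0. -53.   8.]
units shift [-2.367  0.915  0.057] norm 2.54 turnz deg -15.75 units -1.968 tilt units [ 0.002 -0.012  0.   ]
```

Emit:
move_arm(
  series=[
    [[0,0,-0.4,-0.47,0.18,0.03,0],[0,0,-0.4,-0.47,0.18,0.03,0],[0,0,-0.4,-0.47,0.18,0.03,0],[0,0,-0.4,-0.47,0.18,0.03,0],[0,0,-0.37,-0.47,0.18,0,0],[0,0,0,0,0,0,0],[0,0,0,0,0,0,0]],
  ],
)

```text
time_s: 57.25
tcp_pos: [0.5054, -0.0589, 0.1463]
ee_rot: [[-0.014, -0.997, 0.072], [0.001, 0.072, 0.997], [-1.0, 0.014, 0.0]]
wrist_force: [-0.2, -0.3, -0.7]
gripper_width: 0.129
```

```bash
python3 to.py 0.5122 -.059 .125 176.5; python3 m3.py b7
```

```text
t 57.25 tcp [ 0.5054 -0.0589  0.1463] jaw 175.85 xcol [-0.0137  0.0011 -0.9999] F [-0.2 -0.3 -0.7] w 11.25 j [ 12.  20. -26.  -0. -44. -15.]
units shift [ 0.114 -0.001 -0.355] norm 0.37 turnz deg 0.65 units 0.081 tilt units [-0.008 -0.098 -0.   ]
```

View pics/b7scene.png

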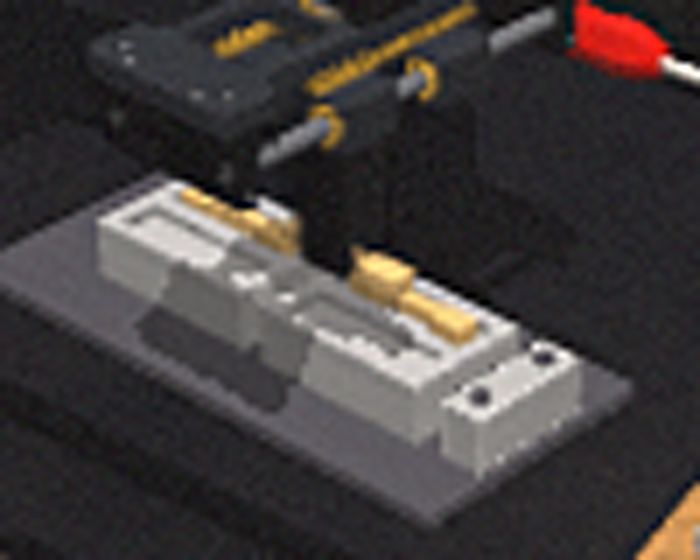

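Emit:
move_arm(
  series=[
    [[0,-0.1,0.08,0.11,0,-0.15,0],[0,0,0,0,0,-0.15,0],[0,0,0,0,0,0,0]],
  ],
)

```text
time_s: 57.72
tcp_pos: [0.5135, -0.0595, 0.1259]
ee_rot: [[0.0, -0.998, 0.062], [0.001, 0.062, 0.998], [-1.0, -0.0, 0.001]]
wrist_force: [0.5, 0.1, -0.4]
gripper_width: 0.132
```

```bash
python3 to.py 0.5122 -.059 .1118 176.5
```

```text
t 57.73 tcp [ 0.5135 -0.0595  0.1259] jaw 176.44 xcol [ 1.e-04  1.e-03 -1.e+00] F [ 0.5  0.1 -0.4] w 11.51 j [ 11.  23. -27.  -0. -41. -15.]
units shift [-0.022  0.009 -0.235] norm 0.24 turnz deg 0.06 units 0.007 tilt units [-0.007  0.001  0.   ]
```

Emit:
move_arm(
  series=[
    [[0,0,0,-0.02,0.01,-0.12,0],[0,0,0,0,0,-0.08,0],[0,0,0,0,0,0,0]],
  ],
)

```text
time_s: 58.1
tcp_pos: [0.5122, -0.059, 0.1128]
ee_rot: [[-0.0, -0.998, 0.062], [0.001, 0.062, 0.998], [-1.0, 0.0, 0.001]]
wrist_force: [-0.5, 0.6, -0.0]
gripper_width: 0.128
```

```bash
python3 to.py 0.5122 -.059 .1118 176.5
```

```text
t 58.1 tcp [ 0.5122 -0.059   0.1128] jaw 176.44 xcol [-4.e-04  8.e-04 -1.e+00] F [-0.5  0.6 -0. ] w 11.1 j [ 11.  24. -28.  -0. -39. -15.]
units shift [-0.001 -0.    -0.016] norm 0.02 turnz deg 0.06 units 0.008 tilt units [-0.006 -0.003 -0.   ]
```

Emit:
move_arm(
  series=[
    [[0,0,0,0,0,-0.02,0],[0,0,0,0,0,0,0.22],[0,0,0,0,0,0,0.25],[0,0,0,0,0,0.1,0.25],[0,0,0,0,0,0.5,0.25],[0,0,0,0,0,0.6,0.25],[0,0,0,0,0,0.6,0.25],[0,0,0,0,0.5,0.6,0.25],[0,0,0,0,0.8,0,0.25],[0,0,0,0,0.8,0,0.25],[0,0,0,0,0.8,0,0.25],[0,0,0,0,0.8,0,0.25],[0,0,0,0,0,0,0.25]],
  ],
)

```text
time_s: 59.72
tcp_pos: [0.5115, 0.1692, 0.2673]
ee_rot: [[0.009, -0.998, 0.064], [0.005, 0.064, 0.998], [-1.0, -0.009, 0.006]]
wrist_force: [0.7, -0.2, -0.3]
gripper_width: 0.251
```

```bash
python3 m3.py b8; python3 bars.py; python3 to.py; python3 m5.py
python3 - <<'E'
import cv2,numpy as np
im=np.load('/tmp/top_i.npy');cv2.imwrite('pics/topend.png',im[...,::-1])
im=np.load('/tmp/scene_i.npy');cv2.imwrite('pics/sceneend.png',im[...,::-1])
E
```

```text
top [0.5512 0.0378] axis deg 86.2 ext [0.012 0.067]
top [ 0.5455 -0.0607] axis deg 86.4 ext [0.012 0.066]
top [ 0.5164 -0.0578] axis deg 87.0 ext [0.012 0.067]
scene [0.8058 0.0529] axis deg 78.0 ext [0.042 0.081]
scene [0.5812 0.0694] axis deg 84.9 ext [0.017 0.07 ]
scene [ 0.5639 -0.0329] axis deg 64.0 ext [0.049 0.067]
scene [ 0.5562 -0.0267] axis deg 70.0 ext [0.048 0.065]
t 59.83 tcp [0.5113 0.1668 0.2671] jaw 176.16 xcol [ 0.0085  0.0044 -1.    ] F [-0.2 -1.  -0.3] w 21.88 j [ 35.  15. -14.   0. -61. -39.]
top [ 5.309e-01 -6.400e-03  3.000e-04 -5.360e-02 -4.500e-03  8.000e-04
  4.120e-02  1.080e-02] iou 0.423 dist 0.0949
scene [ 5.29e-01 -6.00e-03 -3.00e-04 -5.43e-02 -7.20e-03  4.00e-04  4.16e-02
  5.20e-03] iou 0.963 dist 0.096
```

View pics/b8scene.png

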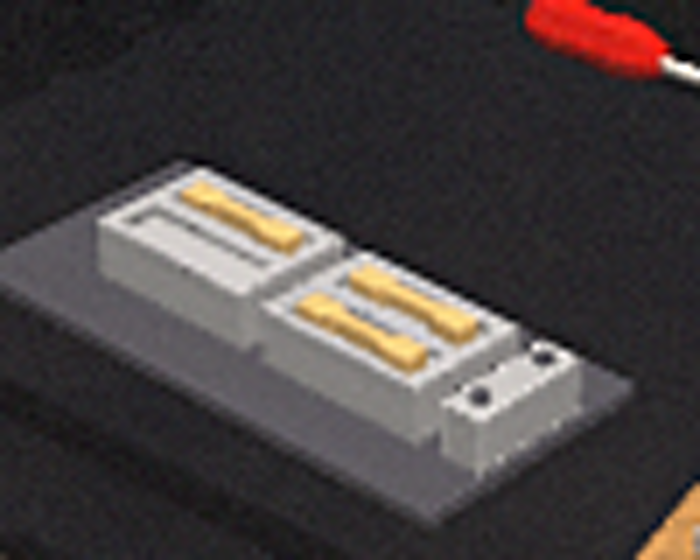

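View pics/topend.png

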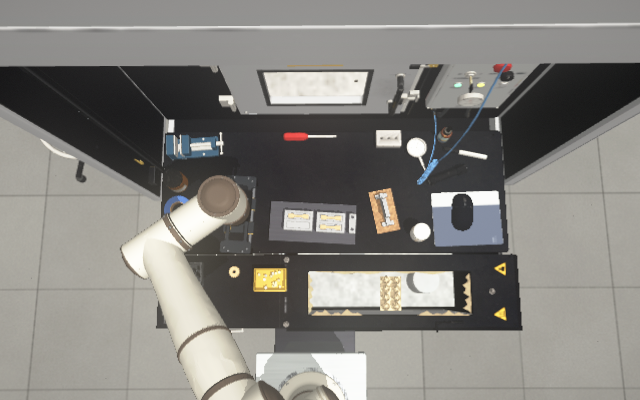

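```bash
python3 - <<'E'
from m4 import *
from bars import bars
O=np.array([.5309,-.0064]);y=np.radians(-3.48);R=np.array([[np.cos(y),-np.sin(y)],[np.sin(y),np.cos(y)]])
im=np.load('/tmp/top_i.npy')
for m,a,e in bars('top',im,.039):
    if .48<m[0]<.7: print('bar tray mm',np.round((m-O)@R*1000,1),round(a-86.52,1))
# joint fit on all bright comps
g=im.max(2).astype(float)
free=lambda p:(np.array([p[0],p[1],y]),[(p[2],p[3],p[4]*10),(p[5],p[6],p[7]*10)],None)
import m4
m4.comp=lambda m:m
x,i=m4.fitasm('top',np.repeat(g[...,None],3,2),165,None,None,[.531,-.0064,0,-.054,0,0,.042,0],free)
x[4]*=10;x[7]*=10
print(np.round(x,4),round(i,3),'dist',round(np.hypot(x[5]-x[2],x[6]-x[3]),4))
for c in('top','scene'):
    for n in('jar_steel','torch','tape_roll'):
        o=spotter.find_in(c,n)
        if o: print(c,n,round(o[0]['conf'],2),np.round(o[0]['centre'],1))
E
python3 m2.py
```

```text
bar tray mm [ 92.1 396.4] 58.7
bar tray mm [12.7 43.5] -0.3
bar tray mm [ 13. -53.] -0.1
bar tray mm [-15.6 -51.9] 0.5
[ 5.315e-01 -6.800e-03 -2.000e-04 -5.320e-02 -1.600e-03  4.000e-04
  4.300e-02 -2.000e-04] 0.936 dist 0.0962
top jar_steel 0.7 [423.9 230.1]
top torch 0.76 [445.8 174. ]
top tape_roll 0.74 [172.4 202.6]
scene jar_steel 0.58 [384.1 265.7]
scene torch 0.7 [277.8 212.5]
scene tape_roll 0.8 [214.6 175.2]
top mat [ 0.5661 -0.2236] 10.02 0.934
top spacer [ 0.5685 -0.2235] 11.95 0.861
scene mat [ 0.5607 -0.2258] 10.78 0.931
scene spacer [ 0.5607 -0.2258] 10.78 0.0
```

View pics/asm_top.png

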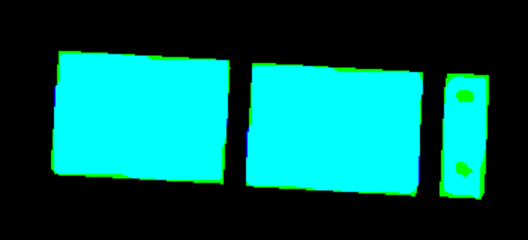

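View pics/sceneend.png

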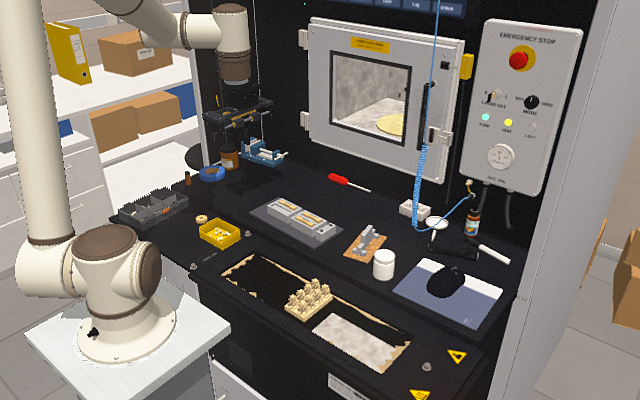

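```bash
python3 - <<'E'
from h import *
O=np.array([.5309,-.0064]);y=np.radians(-3.48);R=np.array([[np.cos(y),-np.sin(y)],[np.sin(y),np.cos(y)]])
for c in('top','scene'):
    im,d=cap(c); W=cloud(c,d); L=(W[...,:2]-O)@R
    a=im.astype(float); yel=(a[...,0]-a[...,2])>45
    for b in((13.5,42),(13.5,-54),(-14.5,-54)):
        k=(abs(L[...,0]*1000-b[0])<12)&(abs(L[...,1]*1000-b[1])<36)&yel
        for t in(-15,15):
            kk=k&(abs(L[...,1]*1000-b[1]-t)<14); print(c,b,t,kk.sum(),np.round(np.median(W[...,2][kk])*1000,1),end=' | ')
    k=(abs(L[...,0])<.027)&(abs(L[...,1]-.042)<.04)&~yel&(W[...,2]>.02); print('block top',np.median(W[...,2][k])*1000)
print(r.sense()['time_s'])
E
```

```text
top (13.5, 42) -15 32 42.2 | top (13.5, 42) 15 30 40.7 | top (13.5, -54) -15 31 42.5 | top (13.5, -54) 15 33 40.9 | top (-14.5, -54) -15 29 42.3 | top (-14.5, -54) 15 28 41.8 | block top 36.65156264629732
scene (13.5, 42) -15 33 38.0 | scene (13.5, 42) 15 28 39.1 | scene (13.5, -54) -15 37 38.4 | scene (13.5, -54) 15 37 38.2 | scene (-14.5, -54) -15 42 38.1 | scene (-14.5, -54) 15 34 38.5 | block top 34.517391538476716
60.225
```

```bash
python3 -c "
from station import r
print(r.finish_job())"
```

```text
the job is handed in; nothing more can be done
None
```

The job is handed in at about 60 s of the 210 s allowed. The two blocks are on the tray, the spacer is back on its mat, and all three bars present are in pockets. No fourth bar showed in either camera.

**What I did**
- I stood the spacer against the end stop until the wrist force showed contact, then laid block a against it.
- I moved the spacer to block a's other face and laid block b against it the same way.
- I stood the spacer back upright on the mat and put one bar in block b and two in block a.

**Last checks**

| Check | Result | Limit |
|---|---|---|
| Block a, y in the tray frame | -53.2 mm (top camera), -54.3 mm (scene camera) | -56 to -52 mm |
| Distance between block centres | 96.2 mm (top), 96.0 mm (scene) | 94 to 98 mm |
| Blocks off the middle line | under 0.5 mm | 6 mm |
| Block angle to the tray | under 0.01 rad | 0.05 rad |
| Spacer from the mat's middle | about 2.5 mm (top), upright | 25 mm |
| Bars from their pocket middles | about 1 to 3 mm | 8 mm |

All three bars read the same height, so I take them as lying flat. I placed the last one about 1 mm towards the outside on purpose, to keep the fingers clear of its neighbour.

**Checks that failed or disagreed**
- The cameras differed by up to about 1 mm on block a's y position and by up to 5 mm in absolute position. Where I gripped or touched things, the robot agreed with the top camera.
- The scene-camera fit of the spacer on the mat failed at the end, so that reading comes from the top camera and a look at the picture.
- Absolute bar heights were 1 to 3 mm off between the cameras; I relied on the bars being level with each other.
- The network's scene-camera find for the torch landed on the tray, so it was wrong. In the pictures the jar, torch and tape look untouched, but I did not measure how far they might have moved.

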